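# Grease the slide carriage of a circuit-board engraver

## Robot

A 6-joint arm with a two-finger parallel gripper is mounted at the origin on the work surface. World frame = base frame: x ahead of the robot, y to its left, z up, the work surface at z = 0. Lengths are in m, angles in rad, forces in N, time in s.
With the tool pointing down it reaches from about 0.3 to 0.775 m from the base axis. Payload 14.6 kg.
Tool frame: the origin (TCP) lies midway between the tips of the shut fingers; the grasp point (between the pads) lies 19 mm behind it (ctrl.tcp_to_grasp is the distance from the TCP to the grasp point, in m); x points along the fingers, y is the direction in which the jaws open and shut, and the axes are right-handed (so a half turn about x gives the same grasp; the last joint's range is limited). The gripper opens to 94 mm and grips with 3 to 60 N. Pads are 16 mm wide; open, the fingers measure 119 mm over their backs; the gripper's body (75 mm by 177 mm) begins 78 mm behind the grasp point.
Start: joints at [-1.307, 0.3, 1.521, -0, 1.321, -0.067], TCP at [0.179, -0.52, 0.205] pointing down, gripper open.
Joint ranges: [-3.03, 3.03], [-0.79, 2.21], [0.23, 2.52], [-1.04, 4.18], [0, 3.07], [-2.55, 2.55]. Speed limits (rad/s): [2.22, 2.22, 2.57, 3.14, 3.14, 3.14].

## Interface

Orientations are given as [roll, pitch, yaw] about the fixed x, y, z axes, in that order (R = Rz(yaw) Ry(pitch) Rx(roll)).
In Python, from station import ctrl gives the robot as it stands.
- The arm moves only by the tool jog_arm, never from a script. Its argument "rows" is one flat list of numbers, 7 for each row, row after row: the shift along the world's x, y, z in m, then the turn, a rotation vector about the world's x, y, z in degrees, then the closure, from 0 (fully open) to 1 (shut). A call has 1 to 8 rows; each row shifts and turns the commanded pose from where the row before left it; what a row does not reach is not made up. A row lasts 1/12 s, in which the tool goes at most 41.7 mm and 7.16 degrees, less where a joint would pass 70% of its speed; a pose out of reach is approached as far as the arm can. A call with a gripper value outside its range is refused whole. The fingers move at their own pace and stop on an object; "squeeze" is the grip in N (left out, the last holds). Time passes only in rows, so rows that do not move let the fingers close. It gives the time, the measured TCP pose, the force and the opening at its end, in the units of the state.
- ctrl.get_obs(): the state, without advancing time (a new reading comes with each control period).
- ctrl.camera(name): name is "side" or "top" or "wrist"; returns (picture, depth): 400x640x3 uint8, red, green, blue; 400x640 float32, m along the optical axis (not along the pixel's ray), 0 where there is no reading.
- ctrl.camera_model(name): a dict with "K" (3x3 intrinsics, pixels), "extrinsics" (4x4, takes a point from camera to world coordinates). Camera axes: x right, y down, z forward; pixel columns grow to the right and rows downward; lengths in m; the calibration is good to about 2 mm. A picture is of the moment at which its call begins: read the wrist's pose just before it. camera_model takes no time and is no camera call; for the wrist camera it gives the pose at the moment of the call.
- ctrl.hand_in(): hands the job in, once; it reports no verdict.
The state is a dict: "time_s": time; "qpos": joint angles; "joint_vel": joint speeds; "tau": joint torques, N m; "ee_pos": TCP position; "eef_rot": TCP orientation; "force": force on the tool from outside, world axes, zero at the start; "moment": the same for the moment, N m; "grip_width": finger opening in m.
Only numpy, scipy, OpenCV 4.12 (cv2) and the standard library are available. Lean on these libraries where they do the work, as an engineer would, in place of code of your own. Each camera call takes 0.05 s, during which the arm holds its last target.

## Task

The belt is off this engraver slide so that it can be greased. Push the carriage along its rail all the way against the red bumper, then take the push-type grease gun out of its holder, press its coupler squarely onto the tilted grease nipple on the carriage until it snaps on, and keep pressing until the gun's sprung nose has gone nearly all the way into the barrel. Finish while still holding the gun pressed in like that, with the carriage on its bumper, and leave the other things on the table where they are.

Things in the scene. Friction and masses are not known exactly. Their poses are not given: they have to be found in the camera images.
- axis: linear slide fixed to the table: extrusion 80 wide (x), 400 long (y), 40 high; steel rail on it, top 55 high; end plates 84 wide, 84 high, inner faces at y = -200 and +200; red rubber bumper 12 long on the +y plate, 74 high; motor at the -y end, 71 high, out to y = -258, x = +85. Origin: centre of the underside; +y runs along the rail to the bumper, z up.
- carriage (a joint): travel of the carriage along the rail, m: 0 at the motor end, growing towards the bumper, 0.268 when its plate rests on the bumper (end of travel). About 2.5 N of drag; it stays where it is left. Its centre is at y = joint - 0.125 in the axis frame.
- carriage_rear (a point): middle of the rear edge face of the carriage plate (the face away from the bumper), 74 mm above the table; axes as axis. The plate is aluminium, 90 x 90 mm, 12 thick, underside 68 and top 80 above the table; behind and below this edge there is only the rail, top at 55.
- nipple: grease nipple in the middle of the carriage plate, leaning 30 degrees from vertical away from the bumper (to -y of the axis). z points out along the nipple. Origin at its foot, 90 mm above the table. Along z: steel hex 14 diameter to 8 mm, orange ring 19 diameter to 10 mm, brass neck 6.6 diameter to 17 mm, head 10 diameter from 19 to 21 mm, tapering to the tip at 24 mm.
- nipple_tip (a point): tip of the nipple, on its axis, 24 mm from its origin; axes as nipple
- nipple_seat (a point): point on the nipple's axis 12 mm below its tip: where the centre of the coupler's mouth lies when the coupler is snapped fully on; axes as nipple
- holder: dark pot that holds the gun, fixed to the table: foot 80 diameter, tube 44 diameter and 72 high, open at the top. Origin: centre of its underside. The gun hangs in it, its barrel's lower end on a ledge 56 above the table with 1.5 mm of play round it; it lifts straight out (raise it at least 65 mm).
- gun: push-type grease gun, 0.27 kg, upright in the holder, coupler down. Frame of its barrel: z = 0 at the coupler's mouth when the nose is out, z up to its top. Coupler 19 diameter to z = 28 mm; nose tube 9 diameter with a 12 mm red band (z = 36 to 48) that vanishes into the barrel as the nose goes in; barrel 30 diameter from z = 48 to 142, black grip at 86 to 124. Round: any turn about z will do.
- gun_grip (a point): middle of where the barrel is gripped, on its axis at z = 115 mm, 27 mm below its top; axes as gun
- gun_nose (a joint): how far the nose has gone into the barrel, m: 0 out (as it stands in the holder), 0.012 fully in. A spring pushes it out with about 4.5 N at 0 and 15 N fully in.
- coupler_mouth (a point): centre of the coupler's open lower end, on the sliding nose; axes as gun. The mouth is a 4 mm deep funnel 16 wide, narrowing to a bore of 11.5 mm, 12 mm deep in all. Sprung balls inside ride over the nipple's head at about 6 N of push and snap in behind it when its tip is at the bottom of the bore.
- breadboard: bystander: beige mini breadboard 35 x 47, 10 high (parts to 23); origin under its centre
- breadboard2: bystander: white mini breadboard 35 x 47, 10 high (parts to 23); origin under its centre
- speaker: bystander: small loudspeaker 57 diameter, 22 high, dark cone; origin under its centre
- speaker2: bystander: small loudspeaker 57 diameter, 22 high, grey-brown cone; origin under its centre
- sponge_tin: bystander: brass tin 100 diameter, 18 high, with a yellow sponge; origin under its centre
- marker: bystander: pink marker pen 135 long, 13 thick, lying along its x; origin under its middle
- soda_bottle: bystander: amber bottle 68 diameter, 235 high, red cap; origin under its centre
- screwdriver: bystander: screwdriver 170 long lying along its x, blue handle at -x; origin under its middle

How it is judged:
By the outcome, as a careful person would: the job done as asked, in the order asked, and still so for the second after the job is handed in, while the arm keeps its last pose, push and grip.
It also fails if it takes over 64 s, if anything falls off the work surface, if the arm or the gripper's body presses on something with over 40 N, if the wrist force passes 120 N, or if a joint passes its speed limit or range.

## Working session

There is one attempt and no reset: what is moved stays moved. The work goes in short steps, Python scripts to look and compute and a tool call to move; the robot and the scene stay as the last step left them, time stands still between calls to the robot, and variables do not carry over. Pictures are saved under pics/ and viewed, and the job is handed in when it is done.

Besides the shell and the picture viewer there is one more tool, called after ">>>" by a JSON object that holds its "method" and its "body". jog_arm: Moves the arm, as the interface text tells. Its arguments: {"type":"object","properties":{"rows":{"type":"array"},"squeeze":{"type":"number"}},"required":["rows"]}

```bash
ls; mkdir -p pics
python3 - <<'E'
from station import ctrl
import cv2,numpy as np
print(ctrl.get_obs(), ctrl.tcp_to_grasp)
for n in ["side","top"]:
    p,d=ctrl.camera(n); np.savez(f'pics/{n}0.npz',p=p,d=d,**ctrl.camera_model(n))
    cv2.imwrite(f'pics/{n}0.png',p[:,:,::-1]); m=ctrl.camera_model(n);print(n,m['K'].tolist(),m['extrinsics'].round(3).tolist())
E
```

```text
pics
{'time_s': 0.0, 'qpos': array([-1.30659781e+00,  3.00429093e-01,  1.52156589e+00,  2.07830326e-05,
        1.32071780e+00, -6.65896388e-02]), 'joint_vel': array([ 0.00280197,  0.00198826,  0.0009101 , -0.00019153,  0.00095076,
        0.00014515]), 'tau': array([-6.26231249e-04, -5.31806016e+01, -3.52738452e+01,  7.08359806e-02,
        2.43834121e-02, -9.51102015e-05]), 'ee_pos': array([ 0.1785733 , -0.51992792,  0.2049158 ]), 'eef_rot': array([-1.65535574,  1.56967601,  1.81701992]), 'force': array([ 0.48188511, -0.31479623, -0.43450092]), 'moment': array([ 0.03792788, -0.03892056,  0.05666661]), 'grip_width': 0.0935464759513175} 0.0188
side [[403.0772135008058, 0.0, 323.02540224110646], [0.0, 403.0772135008058, 195.1882895553381], [0.0, 0.0, 1.0]] [[-0.708, -0.448, 0.546, -0.02], [-0.706, 0.466, -0.533, 0.587], [-0.016, -0.763, -0.646, 0.819], [0.0, 0.0, 0.0, 1.0]]
top [[518.0152285339506, 0.0, 307.2183952936399], [0.0, 518.0152285339506, 197.8210943638861], [0.0, 0.0, 1.0]] [[0.016, -0.983, 0.182, 0.364], [-1.0, -0.014, 0.007, 0.007], [-0.005, -0.182, -0.983, 1.335], [0.0, 0.0, 0.0, 1.0]]
```

View pics/side0.png

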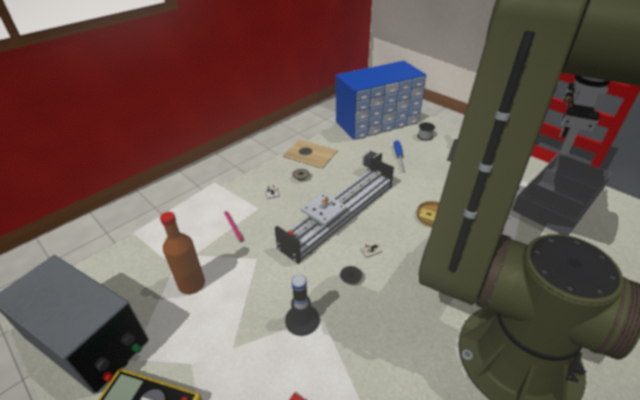

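View pics/top0.png

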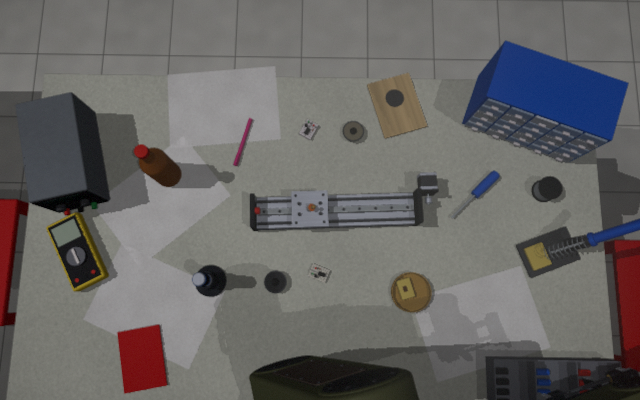

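The axis lies along the image's horizontal in the top view, with the bumper at the left (~257,211), the carriage at ~(310,208) and the gun/holder at ~(207,280). Next I'll measure these with depth.

```bash
cat > h.py <<'E'
import numpy as np,cv2
def cloud(d,K,E):
    v,u=np.mgrid[0:d.shape[0],0:d.shape[1]]
    c=np.stack([(u-K[0,2])*d/K[0,0],(v-K[1,2])*d/K[1,1],d],-1)
    w=c@E[:3,:3].T+E[:3,3]; w[d<=0]=np.nan
    return w
def load(f):
    z=np.load(f); return z['p'],z['d'],z['K'],z['extrinsics'],cloud(z['d'],z['K'],z['extrinsics'])
E
python3 - <<'E'
from h import *
for n in ['top','side']:
    p,d,K,E,w=load(f'pics/{n}0.npz')
    print(n,'table z',np.nanmedian(w[240:260,320:400,2]) if n=='top' else np.nanmedian(w[300:330,200:260,2]))
    np.set_printoptions(precision=4,suppress=True)
    X=w[...,0];Y=w[...,1];Z=w[...,2]
    def box(zl,zh,xl,xh,yl,yh):
        m=(Z>zl)&(Z<zh)&(X>xl)&(X<xh)&(Y>yl)&(Y<yh);q=w[m];
        if len(q)<5: print('few',len(q));return q
        r=cv2.minAreaRect((q[:,:2]*1000).astype(np.float32));print(len(q),'mean',q.mean(0),'rect',r);return q
    if n=='top':
        for (u0,v0,u1,v1) in [(290,185,332,232),(245,185,260,235)]:
            print(w[v0:v1:6,u0:u1:5].round(3)[...,2])
    print('carr');box(.074,.086,.25,.7,-.1,.1)
    print('frame');box(.03,.095,.3,.6,-.35,.25)
    print('gun');box(.1,.25,.1,.35,.1,.4)
    print('gun top');box(.185,.25,.1,.35,.1,.4)
    print('pot');box(.06,.075,.1,.35,.1,.4)
p,d,K,E,w=load('pics/top0.npz')
cv2.imwrite('pics/topc.png',cv2.resize(p[170:320,180:460,::-1],None,fx=2.8,fy=2.8,interpolation=cv2.INTER_CUBIC))
p,d,K,E,w=load('pics/side0.npz')
cv2.imwrite('pics/sidec.png',cv2.resize(p[140:340,250:420,::-1],None,fx=3,fy=3,interpolation=cv2.INTER_CUBIC))
E
```

```text
top table z -0.000886792758260202
[[ 0.002  0.001  0.006 -0.004 -0.004  0.003 -0.001 -0.001 -0.008]
 [-0.003  0.079  0.081  0.078  0.078  0.08   0.079  0.078  0.002]
 [ 0.046  0.082  0.078  0.08   0.076  0.079  0.082  0.075  0.033]
 [ 0.047  0.077  0.08   0.079  0.079  0.076  0.086  0.076  0.042]
 [ 0.053  0.081  0.079  0.079  0.1    0.076  0.079  0.077  0.053]
 [ 0.039  0.08   0.078  0.079  0.08   0.084  0.079  0.078  0.042]
 [ 0.04   0.079  0.08   0.077  0.081  0.077  0.079  0.077  0.038]
 [ 0.032  0.073  0.027  0.032  0.03   0.022  0.013  0.017  0.013]]
[[-0.009 -0.003  0.   ]
 [-0.001  0.004  0.003]
 [ 0.004  0.084  0.073]
 [-0.001  0.083  0.068]
 [-0.002  0.089  0.079]
 [ 0.     0.081  0.072]
 [-0.005  0.081  0.071]
 [ 0.003  0.001  0.072]
 [-0.003 -0.004  0.003]]
carr
1225 mean [0.5708 0.0102 0.0793] rect ((571.248046875, 10.039100646972656), (91.01995086669922, 89.6039810180664), 3.150449275970459)
frame
4771 mean [ 0.5608 -0.0394  0.0543] rect ((553.495849609375, -1.814605712890625), (183.70408630371094, 586.4426879882812), 17.933629989624023)
gun
64 mean [0.198  0.1159 0.234
[... 191 characters left out ...]
14), (21.79878044128418, 62.143795013427734), 75.88009643554688)
pot
few 0
side table z -0.0008726470521966401
carr
699 mean [0.564  0.014  0.0784] rect ((567.4395751953125, 10.42572021484375), (91.22735595703125, 95.39977264404297), 3.318977117538452)
frame
3249 mean [ 0.5542 -0.0191  0.0542] rect ((546.9625244140625, 12.94415283203125), (189.37802124023438, 558.4638061523438), 17.88614845275879)
gun
1297 mean [0.1492 0.1145 0.2237] rect ((153.19921875, 114.65168762207031), (108.15859985351562, 23.266525268554688), 4.474926948547363)
gun top
1272 mean [0.149  0.1146 0.2246] rect ((153.22506713867188, 114.82591247558594), (108.16683959960938, 23.208240509033203), 4.262077331542969)
pot
few 0
```

```bash
sleep 0; ls pics
```

```text
side0.npz
side0.png
sidec.png
top0.npz
top0.png
topc.png
```

View pics/topc.png

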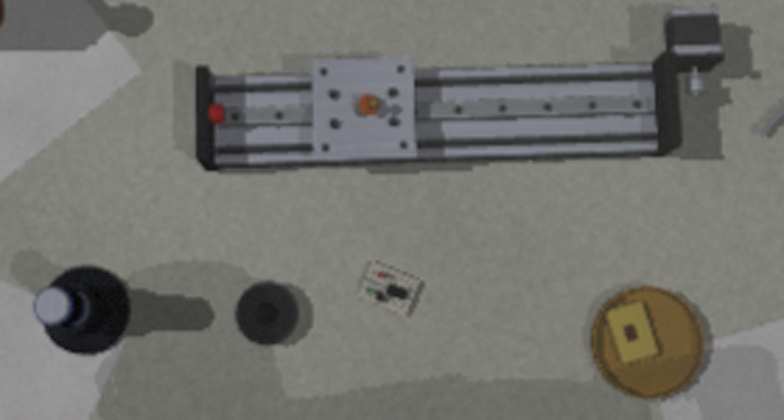

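View pics/sidec.png

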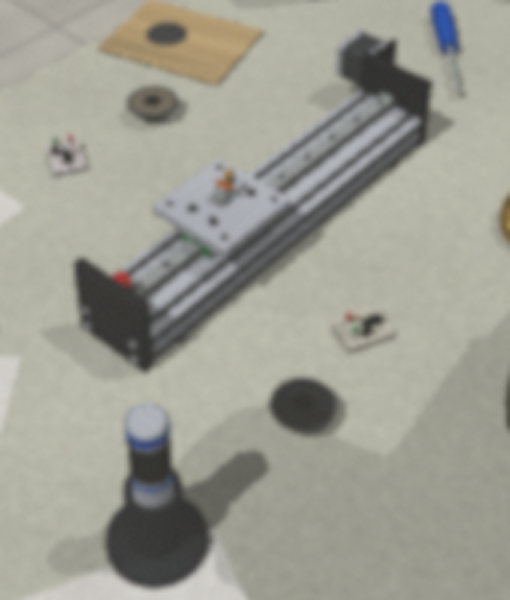

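Run:
```python
from h import *
np.set_printoptions(precision=4,suppress=True)
for n in ['top','side']:
    p,d,K,E,w=load(f'pics/{n}0.npz'); X,Y,Z=w[...,0],w[...,1],w[...,2]
    print(n)
    u0,v0=(205,280) if n=='top' else (300,300)
    s=np.zeros(Z.shape,bool); s[v0-40:v0+40,u0-35:u0+35]=1
    for zl,zh in [(.06,.08),(.08,.11),(.11,.14),(.14,.17),(.17,.185),(.185,.21)]:
        m=s&(Z>zl)&(Z<zh); q=w[m]
        if len(q)>4: print(zl,len(q),q.mean(0),q.min(0),q.max(0), cv2.minEnclosingCircle((q[:,:2]*1000).astype(np.float32)))
    # slide: bins along y
    m=(Z>.03)&(X>.5)&(X<.65)&(Y>-.26)&(Y<.16)&(Z<.1)
    for y in np.arange(-.26,.16,.02):
        k=m&(Y>y)&(Y<y+.02)
        if k.sum()>5: print(round(y,2),k.sum(),np.percentile(X[k],[2,98]),np.percentile(Z[k],[2,50,98]))
```

```text
top
0.06 107 [0.3928 0.2503 0.0703] [0.3737 0.2377 0.0602] [0.4145 0.2738 0.0777] ((394.19537353515625, 259.0223693847656), 21.920663833618164)
0.08 31 [0.393  0.2478 0.0952] [0.3804 0.2445 0.0817] [0.4089 0.2544 0.11  ] ((394.6361083984375, 254.1477813720703), 14.246427536010742)
0.11 31 [0.3938 0.249  0.1247] [0.3799 0.2443 0.1106] [0.4093 0.2678 0.1398] ((394.91802978515625, 260.1133117675781), 16.111526489257812)
0.14 157 [0.3942 0.2589 0.1484] [0.3796 0.2437 0.1407] [0.409  0.275  0.1558] ((394.1823425292969, 259.3091735839844), 16.069416046142578)
-0.26 376 [0.5435 0.6233] [0.0345 0.0517 0.0869]
-0.24 252 [0.5433 0.6208] [0.0335 0.04   0.0578]
-0.22 254 [0.5411 0.6193] [0.0347 0.0401 0.0559]
-0.2 252 [0.5408 0.6194] [0.0342 0.0398 0.0567]
-0.18 254 [0.54   0.6188] [0.0348 0.0398 0.0571]
-0.16 253 [0.5395 0.6171] [0.0339 0.04   0.0567]
-0.14 248 [0.5375 0.6158] [0.034  0.0401 0.0563]
-0.12 244 [0.537  0.6158] [0.034  0.0401 0.0573]
-0.1 251 [0.5365 0.6156] [0.0339 0.0401 0.0574]
-0.08 255 [0.5359 0.6152] [0.0325 0.0397 0.0575]
-0.06 254 [0.5335 0.6122] [0.0346 0.0398 0.0567]
-0.
[... 1351 characters left out ...]
 0.6121] [0.0325 0.0388 0.0551]
-0.12 125 [0.5327 0.6105] [0.0314 0.0393 0.055 ]
-0.1 132 [0.531  0.6081] [0.0332 0.0392 0.0554]
-0.08 101 [0.5302 0.608 ] [0.0318 0.0399 0.0549]
-0.06 42 [0.529 0.575] [0.0302 0.038  0.0546]
-0.04 145 [0.5246 0.6086] [0.0307 0.0774 0.0812]
-0.02 184 [0.524  0.6106] [0.0332 0.0778 0.0828]
-0.0 223 [0.5231 0.6091] [0.0328 0.0782 0.098 ]
0.02 237 [0.5218 0.6093] [0.0336 0.0778 0.0828]
0.04 356 [0.5221 0.6061] [0.0354 0.0699 0.0807]
0.06 166 [0.5241 0.6023] [0.033 0.039 0.055]
0.08 165 [0.5231 0.6024] [0.0328 0.0392 0.0554]
0.1 151 [0.5226 0.6011] [0.0321 0.0392 0.0553]
0.12 71 [0.5201 0.5643] [0.0315 0.0393 0.0823]
0.14 451 [0.5187 0.6005] [0.0313 0.064  0.084 ]
```

```bash
cat >> h.py <<'E'
from scipy.spatial.transform import Rotation as Ro
np.set_printoptions(precision=4,suppress=True)
def st():
    from station import ctrl
    o=ctrl.get_obs(); R=Ro.from_euler('xyz',o['eef_rot']).as_matrix()
    print('t',round(o['time_s'],2),'pos',o['ee_pos'],'F',o['force'].round(1),'M',o['moment'].round(2),'w',round(o['grip_width'],4)); print('q',o['qpos']); print('R',R.tolist())
    return o,R
E
python3 - <<'E'
from h import *
st()
p,d,K,E,w=load('pics/top0.npz');X,Y,Z=w[...,0],w[...,1],w[...,2]
m=(Z>.15)&(X>.3)&(Y>.15); q=w[m]; print(q.mean(0),q.min(0),q.max(0))
m=(Z>.03)&(X>.45)&(Y>.2)&(Y<.5)&(np.arange(640)[None,:]>120)&(Z<.1); q=w[m]; print(len(q),q.mean(0),q.min(0),q.max(0))
for n in ['top','side']:
    p,d,K,E,w=load(f'pics/{n}0.npz');X,Y,Z=w[...,0],w[...,1],w[...,2]
    # end plate upper surface
    th=.049; c=np.array([.569,.010]); ax=np.array([-np.sin(th),np.cos(th)]); xx=np.array([np.cos(th),np.sin(th)])
    s=(w[...,:2]-c)@ax; t=(w[...,:2]-c)@xx
    for lo,hi in [(.076,.09)]:
        k=(abs(t)<.04)&(Z>lo)&(Z<hi)&(abs(s)>.06)&(s<.2)&(s>-.35)
        print(n,'pos end',np.percentile(s[k&(s>0)],[2,50,98]),'neg end',np.percentile(s[k&(s<0)],[2,50,98]))
    k=(abs(t)<.04)&(Z>.075)&(Z<.085)&(abs(s)<.06); print('plate s',np.percentile(s[k],[1,50,99]),'t',np.percentile(t[k],[1,50,99]))
    k=(p[...,0]>150)&(p[...,1]<90)&(p[...,2]<70)&(abs(s)<.06)&(abs(t)<.05);q=w[k];print('orange',k.sum(),q.mean(0))
    k=(abs(t)<.03)&(Z>.09)&(Z<.13)&(abs(s)<.04);print('nip',k.sum(),w[k].mean(0),w[k].min(0),w[k].max(0))
E
```

```text
t 0.1 pos [ 0.1786 -0.52    0.2049] F [-0.2 -1.1  0.3] M [-0.    0.    0.07] w 0.0942
q [-1.3066  0.3004  1.5215 -0.      1.3207 -0.0666]
R [[-0.000315414772997083, 0.3248357385937027, -0.9457703967907881], [0.0010039682548128592, -0.9457698643260005, -0.324835890536317], [-0.999999446280479, -0.0010519814933945548, -2.781498251293313e-05]]
[0.687  0.5665 0.1593] [0.3818 0.2463 0.15  ] [0.8354 0.7213 0.24  ]
242 [0.6522 0.3631 0.0665] [0.6349 0.349  0.0306] [0.6877 0.3973 0.0995]
top pos end [0.1243 0.1393 0.1466] neg end [-0.3097 -0.2709 -0.2641]
plate s [-0.0442  0.0005  0.0439] t [-0.039  -0.0019  0.0392]
orange 0 [nan nan nan]
nip 52 [0.5709 0.0063 0.1011] [ 0.5625 -0.0029  0.0903] [0.5803 0.0164 0.1177]
side pos end [0.1268 0.1421 0.148 ] neg end [-0.3051 -0.2682 -0.2625]
plate s [-0.0436  0.007   0.0453] t [-0.0385 -0.0049  0.0386]
orange 0 [nan nan nan]
nip 43 [0.5663 0.0075 0.0994] [ 0.5597 -0.004   0.09  ] [0.5753 0.0167 0.1123]<stdin>:15: RuntimeWarning: Mean of empty slice.
  ret = um.true_divide(
```

>>> {"method": "jog_arm", "body": {"rows": [0.0245, 0.0278, 0, 0, 0, 4.6, 1, 0.0245, 0.0278, 0, 0, 0, 4.6, 1, 0.0245, 0.0278, 0, 0, 0, 4.6, 1, 0.0245, 0.0278, 0, 0, 0, 4.6, 1, 0.0245, 0.0278, 0, 0, 0, 4.6, 1, 0.0245, 0.0278, 0, 0, 0, 4.6, 1, 0.0245, 0.0278, 0, 0, 0, 4.6, 1, 0.0245, 0.0278, 0, 0, 0, 4.6, 1], "squeeze": 30}}

```text
time_s: 0.77
ee_pos: [0.3754, -0.2961, 0.2054]
eef_rot: [-1.726, 1.571, 2.393]
force: [-0.3, 0.2, 0.9]
grip_width: 0.0442
```

>>> {"method": "jog_arm", "body": {"rows": [0.0245, 0.0278, 0, 0, 0, 4.6, 1, 0.0245, 0.0278, 0, 0, 0, 4.6, 1, 0.0245, 0.0278, 0, 0, 0, 4.6, 1, 0.0245, 0.0278, 0, 0, 0, 4.6, 1, 0.0245, 0.0278, 0, 0, 0, 4.6, 1, 0.0245, 0.0278, 0, 0, 0, 4.6, 1, 0.0245, 0.0278, 0, 0, 0, 4.6, 1, 0.0245, 0.0278, 0, 0, 0, 4.6, 1]}}

```text
time_s: 1.43
ee_pos: [0.5715, -0.0736, 0.2051]
eef_rot: [-1.769, 1.57, 2.992]
force: [0.4, -1.0, 0.3]
grip_width: 0.0003
```

Run:
```python
from h import *
o,R=st()
from station import ctrl
p,d=ctrl.camera('wrist'); m=ctrl.camera_model('wrist'); np.savez('pics/w1.npz',p=p,d=d,**m); cv2.imwrite('pics/w1.png',p[:,:,::-1]); print(m['extrinsics'],m['K'])
```

```text
t 1.43 pos [ 0.5715 -0.0736  0.2051] F [ 0.4 -1.   0.3] M [-0.06 -0.11 -0.02] w 0.0003
q [-0.1917  0.359   1.4436 -0.      1.3396 -0.2404]
R [[-0.0005072881625873826, 0.9988152508075041, 0.04866042964321665], [7.649830849348893e-05, 0.048660474522726455, -0.9988153745148457], [-0.9999998684033555, -0.0005029647755434574, -0.00010109255989543264]]
[[ 0.9983  0.0562  0.0159  0.57  ]
 [ 0.0584 -0.965  -0.2557  0.0066]
 [ 0.0009  0.2562 -0.9666  0.3853]
 [ 0.      0.      0.      1.    ]] [[293.314    0.     319.2923]
 [  0.     293.314  200.995 ]
 [  0.       0.       1.    ]]
```

View pics/w1.png

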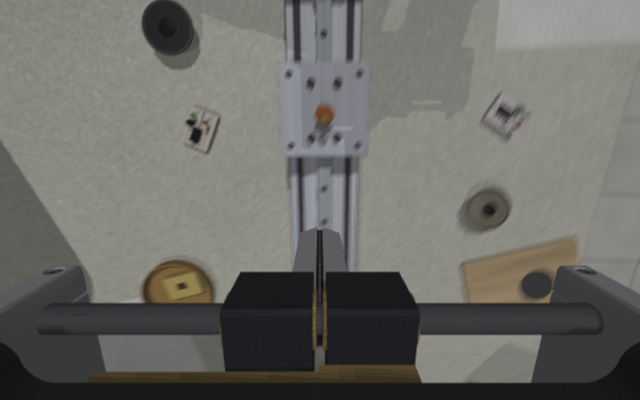

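Wrist view: fingers shut over the rail (320,240), the plate's rear edge at row ~156, the nipple at (324,115), clear space to descend.

>>> {"method": "jog_arm", "body": {"rows": [0, 0, -0.035, 0, 0, 0, 1, 0, 0, -0.035, 0, 0, 0, 1, 0, 0, -0.035, 0, 0, 0, 1, 0, 0, -0.035, 0, 0, 0, 1, 0, 0, 0, 0, 0, 0, 1, 0, 0.01, 0, 0, 0, 0, 1, 0, 0.01, 0, 0, 0, 0, 1, 0, 0, 0, 0, 0, 0, 1]}}

```text
time_s: 2.15
ee_pos: [0.5718, -0.0536, 0.068]
eef_rot: [1.464, 1.567, -0.061]
force: [-0.4, 0.2, -0.3]
grip_width: 0.0005
```

>>> {"method": "jog_arm", "body": {"rows": [0, 0.005, 0, 0, 0, 0, 1, 0, 0.005, 0, 0, 0, 0, 1, 0, 0.005, 0, 0, 0, 0, 1, -0.0002, 0.005, 0, 0, 0, 0, 1, -0.0004, 0.008, 0, 0, 0, 0, 1, -0.0004, 0.008, 0, 0, 0, 0, 1, -0.0004, 0.008, 0, 0, 0, 0, 1, -0.0004, 0.008, 0, 0, 0, 0, 1]}}

```text
time_s: 2.82
ee_pos: [0.5688, -0.0025, 0.0655]
eef_rot: [1.222, 1.571, -0.305]
force: [2.1, -2.8, 2.8]
grip_width: 0.0005
```

>>> {"method": "jog_arm", "body": {"rows": [-0.0003, 0.005, 0, 0, 0, 0, 1, -0.0003, 0.005, 0, 0, 0, 0, 1, -0.0003, 0.005, 0, 0, 0, 0, 1, -0.0003, 0.005, 0, 0, 0, 0, 1, -0.0003, 0.005, 0, 0, 0, 0, 1, -0.0002, 0.003, 0, 0, 0, 0, 1, -0.0001, 0.002, 0, 0, 0, 0, 1, 0, 0, 0, 0, 0, 0, 1]}}

```text
time_s: 3.48
ee_pos: [0.5668, 0.0271, 0.0653]
eef_rot: [-2.045, 1.57, 2.712]
force: [0.5, -0.1, -0.8]
grip_width: 0.0004
```

>>> {"method": "jog_arm", "body": {"rows": [-0.0001, 0.002, 0, 0, 0, 0, 1, -0.0001, 0.002, 0, 0, 0, 0, 1, 0, 0.001, 0, 0, 0, 0, 1, 0, 0, 0, 0, 0, 0, 1]}}

```text
time_s: 3.82
ee_pos: [0.5665, 0.0318, 0.0653]
eef_rot: [-1.726, 1.57, 3.031]
force: [-0.5, -1.5, -0.7]
grip_width: 0.0005
```

>>> {"method": "jog_arm", "body": {"rows": [0, 0.002, 0, 0, 0, 0, 1, 0, 0.002, 0, 0, 0, 0, 1, 0, 0.001, 0, 0, 0, 0, 1, 0, 0, 0, 0, 0, 0, 1]}}

```text
time_s: 4.15
ee_pos: [0.5665, 0.0344, 0.0653]
eef_rot: [-0.32, 1.567, -1.847]
force: [-4.1, -19.4, 1.4]
grip_width: 0.0007
```

>>> {"method": "jog_arm", "body": {"rows": [0, -0.005, 0, 0, 0, 0, 1, 0.001, -0.03, 0, 0, 0, 0, 1, 0.001, -0.02, 0.01, 0, 0, 0, 1, 0, 0, 0.04, 0, 0, 0, 1, 0, 0, 0.04, 0, 0, 0, 1, 0, 0, 0.04, 0, 0, 0, 1, 0, 0, 0, 0, 0, 0, 1]}}

```text
time_s: 4.73
ee_pos: [0.5715, -0.0184, 0.2037]
eef_rot: [1.485, 1.559, -0.042]
force: [0.4, -0.1, 1.4]
grip_width: 0.0007
```

Run:
```python
from h import *
o,R=st()
from station import ctrl
for n in ['wrist','top','side']:
    p,d=ctrl.camera(n); m=ctrl.camera_model(n); np.savez(f'pics/{n}2.npz',p=p,d=d,**m); cv2.imwrite(f'pics/{n}2.png',p[:,:,::-1])
```

```text
t 4.73 pos [ 0.5715 -0.0184  0.2037] F [ 0.4 -0.1  1.4] M [ 0.01 -0.13 -0.02] w 0.0007
q [-0.0965  0.3427  1.4689  0.0007  1.3181 -0.1412]
R [[0.011903808027985352, 0.9989384521908711, 0.04450020324605264], [-0.000497534857434645, 0.044509268036753535, -0.9990088475673768], [-0.9999290233879097, 0.01186986913742305, 0.0010268364825724574]]
```

View pics/wrist2.png

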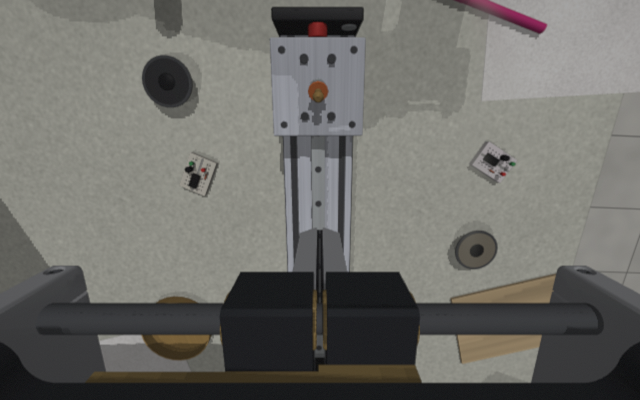

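View pics/top2.png

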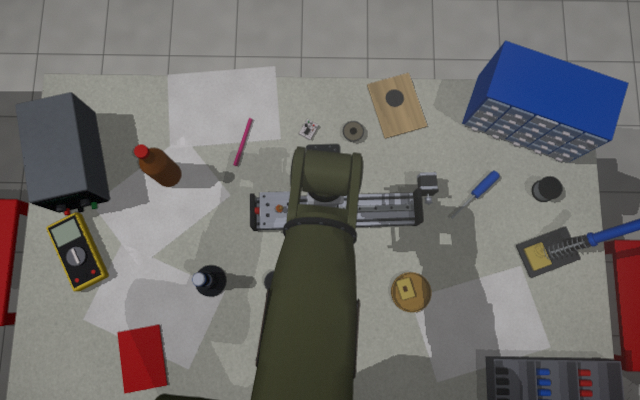

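Run:
```python
from h import *
for n in ['wrist2','top2','side2','w1']:
    p,d,K,E,w=load(f'pics/{n}.npz');X,Y,Z=w[...,0],w[...,1],w[...,2]
    c=np.array([.565,.089]) if n!='w1' else np.array([.570,.01])
    k=(Z>.072)&(Z<.084)&(abs(X-c[0])<.055)&(abs(Y-c[1])<.048)
    if n[0]=='w': k[185:]=False
    q=w[k]; print(n,len(q),cv2.minAreaRect((q[:,:2]*1000).astype(np.float32)),np.median(q[:,2]), q.mean(0))
    k=(abs(X-c[0])<.02)&(abs(Y-c[1])<.025)&(Z>.094)&(Z<.125)
    if n[0]=='w': k[185:]=False
    print('nip',k.sum(),w[k].mean(0),w[k].min(0),w[k].max(0))
    if n!='w1':
        vv,uu=np.where(k); v,u=int(vv.mean()),int(uu.mean())
        cv2.imwrite(f'pics/{n}c.png',cv2.resize(p[max(v-25,0):v+25,u-32:u+32,::-1],None,fx=10,fy=10,interpolation=cv2.INTER_CUBIC)); print('crop origin',u-32,max(v-25,0))
```

```text
wrist2 8745 ((565.37353515625, 91.74449920654297), (89.994384765625, 91.3106689453125), 2.976457118988037) 0.0772387315243454 [0.5651 0.093  0.0773]
nip 310 [0.5656 0.0863 0.1009] [0.5566 0.0767 0.0941] [0.5749 0.095  0.1109]
crop origin 285 65
top2 933 ((567.20263671875, 98.75324249267578), (91.81640625, 76.27066040039062), 1.2000523805618286) 0.07899149049255261 [0.5679 0.0998 0.079 ]
nip 46 [0.5673 0.0832 0.1031] [0.5594 0.0738 0.0951] [0.5769 0.094  0.1124]
crop origin 247 182
side2 817 ((564.5885620117188, 89.50064086914062), (92.88780212402344, 93.25856018066406), 2.6888632774353027) 0.07834349045611011 [0.5597 0.0923 0.0783]
nip 35 [0.563  0.0847 0.101 ] [0.5572 0.0767 0.0941] [0.5693 0.0928 0.111 ]
crop origin 272 190
w1 7487 ((572.7310791015625, 16.682348251342773), (90.16950225830078, 87.67618560791016), 3.245128870010376) 0.08079383631485454 [0.5722 0.017  0.0808]
nip 325 [0.5729 0.0126 0.1036] [0.5639 0.0025 0.0942] [0.5819 0.0226 0.1138]
```

View pics/wrist2c.png

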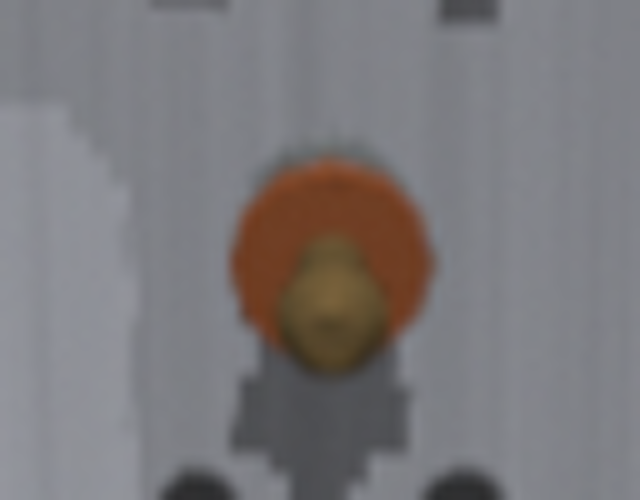

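View pics/side2c.png

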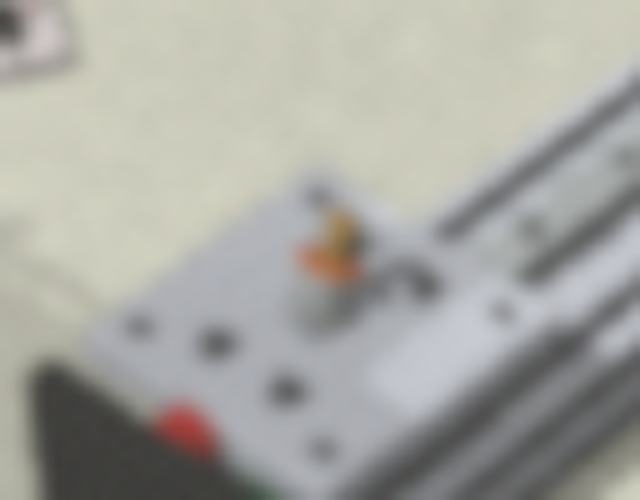

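Wrist view shows the plate against the red bumper (318,28), the nipple ring near (317,92). Now moving above the gun with the jaws open.

>>> {"method": "jog_arm", "body": {"rows": [-0.018, 0.0278, 0.002, 0, 0, 0, 0, -0.018, 0.0278, 0.002, 0, 0, 0, 0, -0.018, 0.0278, 0.002, 0, 0, 0, 0, -0.018, 0.0278, 0.002, 0, 0, 0, 0, -0.018, 0.0278, 0.002, 0, 0, 0, 0, -0.018, 0.0278, 0.002, 0, 0, 0, 0, -0.018, 0.0278, 0.002, 0, 0, 0, 0, -0.018, 0.0278, 0.002, 0, 0, 0, 0]}}

```text
time_s: 5.55
ee_pos: [0.4232, 0.2051, 0.21]
eef_rot: [-1.365, 1.568, -2.891]
force: [0.6, -1.2, 0.2]
grip_width: 0.0506
```

>>> {"method": "jog_arm", "body": {"rows": [-0.018, 0.0278, 0.002, 0, 0, 0, 0, -0.018, 0.0278, 0.002, 0, 0, 0, 0, 0, 0, 0, 0, 0, 0, 0, 0, 0, 0, 0, 0, 0, 0]}}

```text
time_s: 5.88
ee_pos: [0.3878, 0.2605, 0.2142]
eef_rot: [-1.174, 1.569, -2.697]
force: [0.9, -0.5, -0.7]
grip_width: 0.0775
```

Run:
```python
from h import *
o,R=st()
from station import ctrl
for n in ['wrist','top']:
    p,d=ctrl.camera(n); m=ctrl.camera_model(n); np.savez(f'pics/{n}3.npz',p=p,d=d,**m); cv2.imwrite(f'pics/{n}3.png',p[:,:,::-1])
    w=cloud(d,m['K'],m['extrinsics']);X,Y,Z=w[...,0],w[...,1],w[...,2]
    for zl,zh in [(.142,.16),(.07,.135),(.066,.076)]:
        k=(Z>zl)&(Z<zh)&(np.hypot(X-.392,Y-.26)<.04); q=w[k]; 
        if k.sum()>5: print(n,zl,k.sum(),q.mean(0),q.min(0),q.max(0),cv2.minEnclosingCircle((q[:,:2]*1000).astype(np.float32)))
```

```text
t 5.88 pos [0.3878 0.2605 0.2142] F [ 0.9 -0.5 -0.7] M [-0.05 -0.11  0.01] w 0.0775
q [0.513  0.1077 1.7315 0.0001 1.3045 0.4655]
R [[-0.0018895775580890506, 0.9988709148802282, 0.047469199519139305], [-0.0008992280910789519, 0.047467567822882306, -0.9988723749277582], [-0.999997810440349, -0.0019301324607272075, 0.0008085191351269172]]
wrist 0.142 1008 [0.3939 0.263  0.1503] [0.3786 0.2462 0.1422] [0.4095 0.2773 0.1527] ((394.2281494140625, 261.6235656738281), 16.01498794555664)
wrist 0.07 672 [0.393  0.2726 0.0904] [0.3723 0.2495 0.07  ] [0.4154 0.2836 0.1345] ((394.0425109863281, 261.7690734863281), 21.893815994262695)
wrist 0.066 385 [0.3931 0.2715 0.0723] [0.3723 0.2495 0.0661] [0.4154 0.2837 0.076 ] ((394.0084228515625, 261.86358642578125), 21.897375106811523)
top 0.142 83 [0.3969 0.2529 0.1491] [0.382  0.2436 0.1425] [0.409  0.2642 0.1562] ((396.0037536621094, 256.563720703125), 14.846705436706543)
top 0.07 111 [0.3946 0.2484 0.09  ] [0.3738 0.2374 0.0703] [0.4145 0.266  0.1311] ((394.525390625, 257.12591552734375), 20.808122634887695)
top 0.066 78 [0.3943 0.2499 0.0708] [0.3738 0.2374 0.0663] [0.4145 0.2689 0.0759] ((394.9898376464844, 258.83270263671875), 21.847129821777344)
```

View pics/wrist3.png

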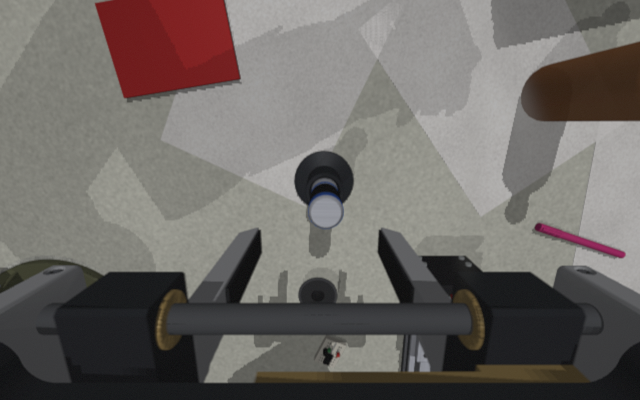

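Gun top at (325,211) between the open fingers; I descend 110 mm with a 5 mm x correction.

>>> {"method": "jog_arm", "body": {"rows": [0.005, 0, 0, 0, 0, 0, 0, 0, 0, -0.02, 0, 0, 0, 0, 0, 0, -0.03, 0, 0, 0, 0, 0, 0, -0.03, 0, 0, 0, 0, 0, 0, -0.02, 0, 0, 0, 0, 0, 0, -0.01, 0, 0, 0, 0, 0, 0, 0, 0, 0, 0, 0, 0, 0, 0, 0, 0, 0, 0.8], "squeeze": 8}}

```text
time_s: 6.65
ee_pos: [0.3945, 0.2593, 0.1059]
eef_rot: [-1.309, 1.571, -2.836]
force: [-0.3, -0.7, 0.6]
grip_width: 0.0904
```

>>> {"method": "jog_arm", "body": {"rows": [0, 0, 0, 0, 0, 0, 0.8, 0, 0, 0, 0, 0, 0, 0.8, 0, 0, 0, 0, 0, 0, 0.8, 0, 0, 0, 0, 0, 0, 0.8, 0, 0, 0, 0, 0, 0, 0.8]}}

```text
time_s: 7.07
ee_pos: [0.394, 0.2598, 0.1059]
eef_rot: [2.05, 1.57, 0.524]
force: [0.8, -0.1, 0.4]
grip_width: 0.0575
```

>>> {"method": "jog_arm", "body": {"rows": [0, 0, -0.002, 0, 0, 0, 0.9, 0, 0, 0, 0, 0, 0, 1, 0, 0, 0, 0, 0, 0, 1, 0, 0, 0, 0, 0, 0, 1, 0, 0, 0, 0, 0, 0, 1, 0, 0, 0, 0, 0, 0, 1, 0, 0, 0, 0, 0, 0, 1, 0, 0, 0, 0, 0, 0, 1]}}

```text
time_s: 7.73
ee_pos: [0.3938, 0.2596, 0.1034]
eef_rot: [-1.398, 1.571, -2.924]
force: [-1.0, -0.6, -0.5]
grip_width: 0.0301
```

>>> {"method": "jog_arm", "body": {"rows": [0, 0, 0, 0, 0, 0, 1, 0, 0, 0, 0, 0, 0, 1], "squeeze": 55}}

```text
time_s: 7.9
ee_pos: [0.3938, 0.2596, 0.1034]
eef_rot: [-1.458, 1.571, -2.984]
force: [-0.9, 0.3, 0.3]
grip_width: 0.0292
```

>>> {"method": "jog_arm", "body": {"rows": [0, 0, 0.01, 0, 0, 0, 1, 0, 0, 0.02, 0, 0, 0, 1, 0, 0, 0.025, 0, 0, 0, 1, 0, 0, 0.03, 0, 0, 0, 1, 0, 0, 0.03, 0, 0, 0, 1, 0, 0, 0.03, 0, 0, 0, 1, 0, 0, 0.02, 0, 0, 0, 1, 0, 0, 0, 0, 0, 0, 1]}}

```text
time_s: 8.57
ee_pos: [0.3948, 0.2601, 0.273]
eef_rot: [2.025, 1.564, 0.499]
force: [-0.1, 0.4, -3.0]
grip_width: 0.0293
```

Run:
```python
from h import *
o,R=st()
from station import ctrl
for n in ['wrist','side']:
    p,d=ctrl.camera(n); m=ctrl.camera_model(n); np.savez(f'pics/{n}4.npz',p=p,d=d,**m); cv2.imwrite(f'pics/{n}4.png',p[:,:,::-1])
```

```text
t 8.57 pos [0.3948 0.2601 0.273 ] F [-0.1  0.4 -3. ] M [-0.05 -0.15 -0.02] w 0.0293
q [ 0.5051  0.0744  1.6309 -0.      1.4294  0.4606]
R [[0.006055829368036225, 0.9989892321990851, 0.044540328702738496], [0.0033017554375484037, 0.04452092725635318, -0.9990029957148604], [-0.9999762123879229, 0.006196852952690679, -0.003028806990694355]]
```

View pics/wrist4.png

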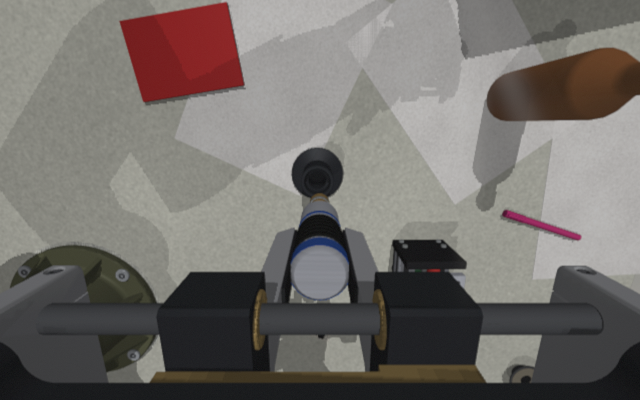

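View pics/side4.png

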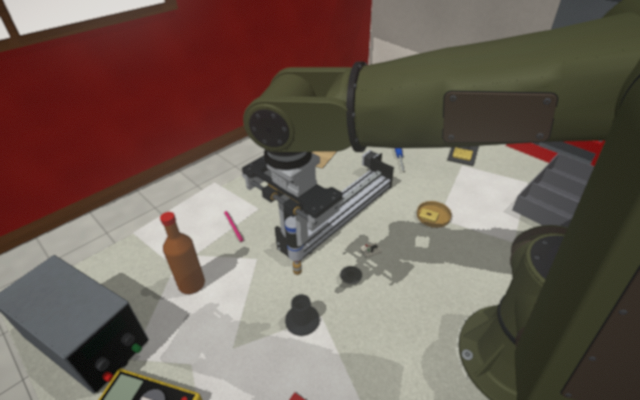

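Gun out of the pot (empty pot in both views), coupler at (318,195) in the wrist view. Next: swing over the carriage while tilting 30°.

>>> {"method": "jog_arm", "body": {"rows": [0.0146, -0.0208, -0.0037, 2.497, 0.122, 0, 1, 0.0146, -0.0208, -0.0037, 2.497, 0.122, 0, 1, 0.0146, -0.0208, -0.0037, 2.497, 0.122, 0, 1, 0.0146, -0.0208, -0.0037, 2.497, 0.122, 0, 1, 0.0146, -0.0208, -0.0037, 2.497, 0.122, 0, 1, 0.0146, -0.0208, -0.0037, 2.497, 0.122, 0, 1]}}

```text
time_s: 9.17
ee_pos: [0.4813, 0.1335, 0.2443]
eef_rot: [-3.129, 1.307, 1.627]
force: [0.5, 1.1, -1.6]
grip_width: 0.0293
```

>>> {"method": "jog_arm", "body": {"rows": [0.0146, -0.0208, -0.0037, 2.497, 0.122, 0, 1, 0.0146, -0.0208, -0.0037, 2.497, 0.122, 0, 1, 0.0146, -0.0208, -0.0037, 2.497, 0.122, 0, 1, 0.0146, -0.0208, -0.0037, 2.497, 0.122, 0, 1, 0.0146, -0.0208, -0.0037, 2.497, 0.122, 0, 1, 0.0146, -0.0208, -0.0037, 2.497, 0.122, 0, 1, 0, 0, 0, 0, 0, 0, 1, 0, 0, 0, 0, 0, 0, 1]}}

```text
time_s: 9.83
ee_pos: [0.5686, 0.0088, 0.2211]
eef_rot: [-3.128, 1.046, 1.625]
force: [-0.3, 0.7, -2.0]
grip_width: 0.0295
```

Run:
```python
from h import *
o,R=st()
from station import ctrl
for n in ['wrist','side','top']:
    p,d=ctrl.camera(n); m=ctrl.camera_model(n); np.savez(f'pics/{n}5.npz',p=p,d=d,**m); cv2.imwrite(f'pics/{n}5.png',p[:,:,::-1])
    Tp=np.array([.5661,.078,.1108,1]); c=np.linalg.inv(m['extrinsics'])@Tp; u=m['K']@c[:3]; u=u[:2]/u[2]; print(n,'tip px',u)
    v=int(u[1]);uu=int(u[0])
    s=4 if n=='wrist' else 10; h=60 if n=='wrist' else 27;ww=80 if n=='wrist' else 36
    x0,y0=max(uu-ww,0),max(v-h,0)
    cv2.imwrite(f'pics/{n}5c.png',cv2.resize(p[y0:v+h,x0:uu+ww,::-1],None,fx=s,fy=s,interpolation=cv2.INTER_CUBIC)); print('crop',x0,y0,s)
```

```text
t 9.83 pos [0.5686 0.0088 0.2211] F [-0.3  0.7 -2. ] M [-0.52 -0.07 -0.03] w 0.0295
q [-0.2784  0.4049  1.4287  0.4943  1.5039 -0.4022]
R [[-0.027242838821455895, 0.9990739636472615, 0.033302295643065916], [0.5001368511011398, 0.042467776302066274, -0.8649043982698861], [-0.8655177397971598, -0.0069067458406726345, -0.5008306489805789]]
wrist tip px [320.1384 192.8169]
crop 240 132 4
side tip px [305.7947 210.7022]
crop 269 183 10
top tip px [281.2321 207.5876]
crop 245 180 10
```

View pics/wrist5.png

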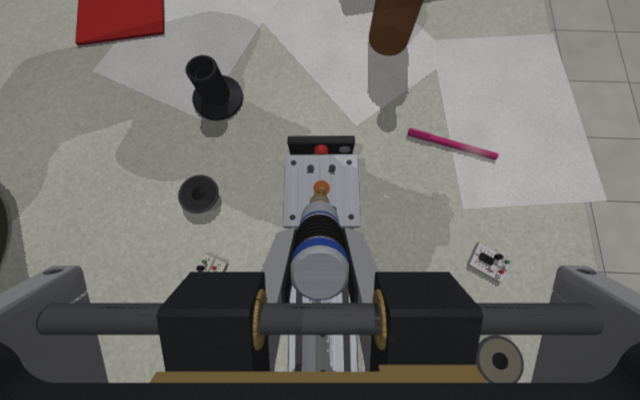

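View pics/side5c.png

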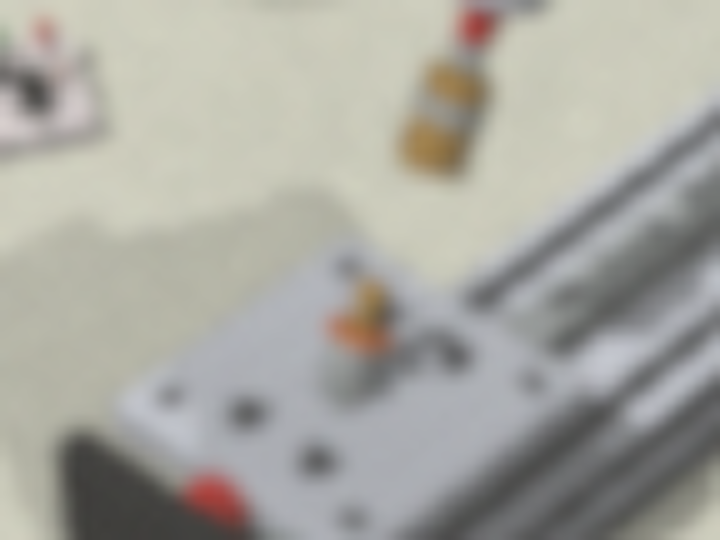

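View pics/wrist5c.png

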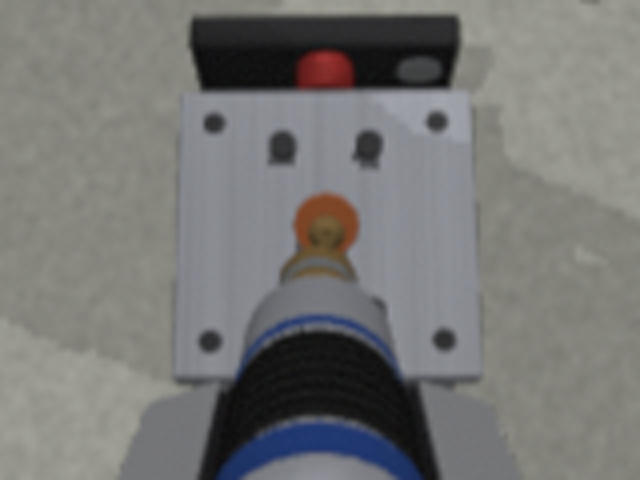

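Run:
```python
from h import *
p,d,K,E,w=load('pics/side5.npz')
for r in range(184,226):
    row=p[r,290:330].astype(int); 
    sat=row.max(1)-row.min(1)
    c=np.arange(290,330); ww=np.clip(sat-45,0,None)
    print(r, 'sat cen %.2f n %d'%((c*ww).sum()/max(ww.sum(),1),(ww>0).sum()), 'Z',(w[r,298:320,2]*1000).round(0).astype(int).tolist())
```

```text
184 sat cen 315.75 n 3 Z [-4, -1, -3, -4, -1, 0, -3, -3, -2, -1, -4, -4, -3, 0, -2, -4, 1, -3, 178, 180, 179, 184]
185 sat cen 316.03 n 3 Z [-1, 2, 0, -4, -2, -3, -7, -2, -1, -1, -6, -1, -3, -6, -2, -4, -4, 175, 176, 174, 177, 174]
186 sat cen 315.98 n 3 Z [-6, -1, -3, -3, -3, -2, 0, -3, -2, -1, -4, -3, -3, -3, -1, 2, -3, 173, 173, 172, 171, -2]
187 sat cen 0.00 n 0 Z [-1, -3, -2, -2, -2, 0, 0, -1, -1, -3, -1, 0, -1, 0, -1, 0, -1, 169, 173, 171, 171, -2]
188 sat cen 0.00 n 0 Z [-1, -3, -2, -1, -2, 1, -2, 0, -2, -3, -1, -2, 0, 0, 1, 0, 166, 166, 170, 167, 1, -3]
189 sat cen 0.00 n 0 Z [-4, 0, -2, 0, -2, -3, -2, -2, -1, 3, 0, 0, -1, -3, -1, 161, 167, 166, 166, 166, -2, 0]
190 sat cen 312.98 n 3 Z [-1, -2, -2, -1, -2, -6, -3, -2, -2, 1, -1, -4, -4, 1, 164, 165, 165, 165, 164, 163, -1, -3]
191 sat cen 313.69 n 5 Z [-1, -2, -1, 0, -2, -2, -3, -3, -9223372036854775808, -1, -2, -3, 0, 156, 163, 163, 164, 163, 162, 163, 159, 0]
192 sat cen 314.33 n 4 Z [-2, -4, -4, -1, -3, 1, -2, -3, -4, -9223372036854775808, -1, -2, -2, 160, 160, 161, 163, 162, 163, 162, 158, -3]
193 sat cen 0.00 n 0 Z [-4,
[... 3167 characters left out ...]
 77, 87, 90, 91, 91, 92, 88, 78, 79, 79, 79, 78, 78, 78, 78, 78, 78, 77, 82, 79]
221 sat cen 0.00 n 0 Z [79, 78, 80, 80, 86, 90, 89, 88, 85, 80, 77, 79, 80, 76, 75, 83, 77, 79, 77, 80, 77, 80]
222 sat cen 0.00 n 0 Z [79, 76, 78, 75, 85, 83, 87, 83, 83, 80, 79, 80, 77, 78, 79, 77, 79, 80, 80, 79, 80, 80]
223 sat cen 0.00 n 0 Z [80, 77, 76, 78, 80, 84, 80, 84, 80, 77, 76, 79, 78, 79, 79, 80, 77, 77, 78, 79, 77, 78]
224 sat cen 0.00 n 0 Z [79, 78, 79, 78, 78, 81, 77, 79, 77, 80, 79, 78, 77, 78, 77, 76, 80, 78, 78, 80, 78, 79]
225 sat cen 0.00 n 0 Z [79, 79, 78, 77, 79, 77, 75, 78, 80, 77, 78, 81, 81, 79, 77, 81, 79, 76, 80, 80, 78, 77]<stdin>:7: RuntimeWarning: invalid value encountered in cast
```

```bash
cat >> h.py <<'E'
def proj(P,K,E):
    c=np.linalg.inv(E)@np.append(P,1); u=K@c[:3]; return u[:2]/u[2]
E
python3 - <<'E'
from h import *
o,R=st(); T=o['ee_pos']; n=-R[:,0]
th=np.radians(2.8); nn=np.array([.5*np.sin(th),-.5*np.cos(th),.866])
print('tool n',n,'nip n',nn)
m=T-.0954*n
foot=np.array([.5655,.090,.090])
for s in ['side5','wrist5']:
    p,d,K,E,w=load(f'pics/{s}.npz')
    print(s,'mouth',proj(m,K,E),'coupler top',proj(m+.028*n,K,E),'barrel top',proj(m+.142*n,K,E))
    for z in [.004,.009,.02,.024]: print('  nip',z,proj(foot+z*nn,K,E))
    for dv,nm in [(R[:,1],'ty'),(R[:,2],'tz'),(n,'n')]: print('   d per mm',nm,proj(m+.001*dv,K,E)-proj(m,K,E), proj(foot+.02*nn+.001*dv,K,E)-proj(foot+.02*nn,K,E))
p,d,K,E,w=load('pics/wrist5.npz')
for a,b,c,e in [(195,207,300,340)]:
  for r in range(176,212,2): print(r,(w[r,308:334,2]*1000).round(0).tolist())
cv2.imwrite('pics/w5cc.png',cv2.resize(p[175:215,295:347,::-1],None,fx=14,fy=14,interpolation=cv2.INTER_CUBIC))
E
```

```text
t 9.98 pos [0.5685 0.0108 0.2235] F [ 0.8 -0.6 -2.6] M [-0.53 -0.11 -0.03] w 0.0294
q [-0.275   0.4005  1.4287  0.4944  1.5042 -0.4019]
R [[-0.025572537893918723, 0.9989490101247871, 0.03803840791058399], [0.49918016080458755, 0.04572764686174664, -0.8652907889094819], [-0.8661207839353413, -0.0031396629110908014, -0.4998248994918465]]
tool n [ 0.0256 -0.4992  0.8661] nip n [ 0.0244 -0.4994  0.866 ]
side5 mouth [310.833  198.4085] coupler top [314.2466 188.5433] barrel top [328.6959 146.7847]
  nip 0.004 [303.4275 217.5396]
  nip 0.009 [304.0169 215.8394]
  nip 0.02 [305.3192 212.0832]
  nip 0.024 [305.7946 210.7119]
   d per mm ty [-0.2802 -0.1657] [-0.2748 -0.1709]
   d per mm tz [ 0.2384 -0.0176] [ 0.2404 -0.0279]
   d per mm n [ 0.121  -0.3498] [ 0.1184 -0.3428]
wrist5 mouth [319.1627 203.2517] coupler top [319.1219 211.6869] barrel top [318.8012 278.0654]
  nip 0.004 [320.1134 188.8134]
  nip 0.009 [320.1165 189.7686]
  nip 0.02 [320.1236 191.9707]
  nip 0.024 [320.1263 192.8079]
   d per mm ty [ 1.0315 -0.0015] [ 0.9098 -0.0014]
   d per mm tz [0.0019 0.9939] [0.0009 0.8858]
  
[... 2515 characters left out ...]
, 201.0, 201.0, 202.0, 201.0, 203.0, 203.0, 202.0, 203.0, 201.0, 201.0, 200.0, 200.0, 199.0, 198.0, 196.0, 194.0, 192.0, 191.0, 81.0, 82.0]
206 [197.0, 200.0, 200.0, 202.0, 202.0, 204.0, 206.0, 206.0, 206.0, 206.0, 207.0, 208.0, 208.0, 206.0, 207.0, 206.0, 205.0, 204.0, 204.0, 202.0, 201.0, 200.0, 200.0, 196.0, 193.0, 190.0]
208 [203.0, 204.0, 206.0, 208.0, 207.0, 209.0, 209.0, 211.0, 210.0, 212.0, 211.0, 212.0, 212.0, 213.0, 211.0, 212.0, 211.0, 210.0, 210.0, 209.0, 206.0, 205.0, 203.0, 203.0, 198.0, 196.0]
210 [208.0, 210.0, 211.0, 211.0, 213.0, 214.0, 214.0, 214.0, 216.0, 216.0, 216.0, 218.0, 215.0, 218.0, 217.0, 217.0, 214.0, 213.0, 214.0, 212.0, 211.0, 209.0, 209.0, 207.0, 204.0, 201.0]
```

View pics/w5cc.png

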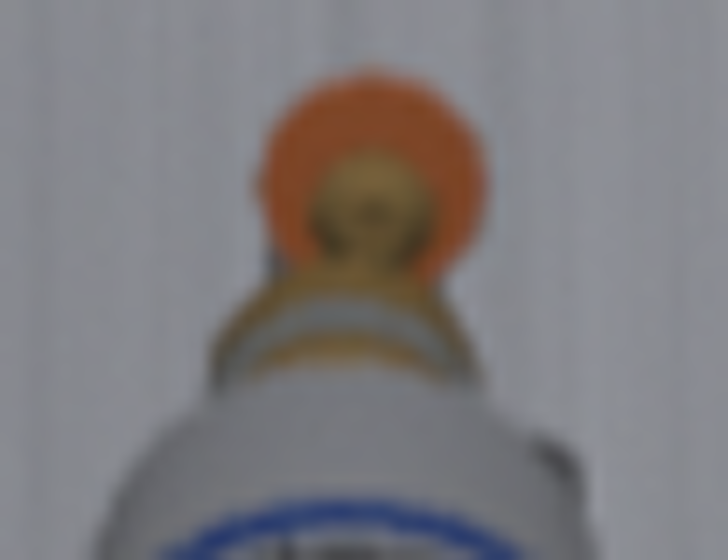

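Run:
```python
from h import *
o,R=st(); T=o['ee_pos']; n=-R[:,0]
from station import ctrl
for s in ['wrist','side','top']:
    p,d=ctrl.camera(s); M=ctrl.camera_model(s); np.savez(f'pics/{s}6.npz',p=p,d=d,**M); K,E=M['K'],M['extrinsics']; w=cloud(d,K,E)
    m=T-.0954*n; foot=np.array([.5655,.090,.090])
    print(s,'mouth',proj(m,K,E),'upper edge',proj(m-.0095*R[:,2],K,E),'ring',proj(foot+.010*n,K,E),'head',proj(foot+.02*n,K,E))
    if s=='wrist':
        th=np.linspace(0,6.28,100)
        rg=np.array([proj(foot+.01*n+.0095*(np.cos(t)*R[:,1]+np.sin(t)*R[:,2]),K,E) for t in th]); print('ring ext',rg.min(0),rg.max(0))
        for c in (318,319,320,321,322): print(c,(w[174:206,c,2]*1000).round(0).tolist())
        for r in (184,186,188,190,194,196,198,199): print(r,(w[r,306:336,2]*1000).round(0).tolist())
    if s=='side':
        for r in range(188,224): print(r,(np.nan_to_num(w[r,298:320,2])*1000).round(0).astype(int).tolist())
o,R=st()
cv2.imwrite('pics/top6.png',p[150:260,200:360,::-1].repeat(5,0).repeat(5,1))
```

```text
t 9.98 pos [0.5685 0.0108 0.2235] F [ 0.8 -0.6 -2.6] M [-0.53 -0.11 -0.03] w 0.0294
q [-0.275   0.4005  1.4287  0.4944  1.5042 -0.4019]
R [[-0.025572537893918723, 0.9989490101247871, 0.03803840791058399], [0.49918016080458755, 0.04572764686174664, -0.8652907889094819], [-0.8661207839353413, -0.0031396629110908014, -0.4998248994918465]]
wrist mouth [318.8458 204.7556] upper edge [318.8585 195.2876] ring [319.7889 191.2814] head [319.8101 193.3239]
ring ext [311.4369 183.0787] [328.1431 199.3647]
318 [82.0, 82.0, 81.0, 82.0, 82.0, 83.0, 82.0, 82.0, 81.0, 104.0, 105.0, 104.0, 103.0, 102.0, 103.0, 109.0, 113.0, 113.0, 113.0, 149.0, 153.0, 156.0, 162.0, 164.0, 165.0, 169.0, 192.0, 197.0, 198.0, 202.0, 203.0, 207.0]
319 [82.0, 82.0, 82.0, 82.0, 82.0, 81.0, 81.0, 82.0, 104.0, 104.0, 105.0, 103.0, 103.0, 103.0, 111.0, 112.0, 112.0, 113.0, 112.0, 149.0, 154.0, 156.0, 162.0, 164.0, 165.0, 168.0, 194.0, 197.0, 199.0, 201.0, 204.0, 206.0]
320 [82.0, 82.0, 82.0, 83.0, 82.0, 83.0, 82.0, 81.0, 105.0, 104.0, 103.0, 104.0, 103.0, 101.0, 112.0, 113.0, 114.0, 113.0, 113.0, 150.0, 153.0, 155.0, 161.0, 1
[... 5329 characters left out ...]
 88, 89, 88, 77, 78, 76, 78, 81, 82, 80, 77, 77, 81, 79, 78, 77]
222 [79, 77, 76, 77, 83, 86, 83, 84, 84, 83, 77, 78, 80, 77, 80, 77, 78, 77, 80, 78, 79, 78]
223 [79, 79, 79, 81, 78, 83, 83, 80, 79, 80, 77, 78, 79, 77, 80, 77, 80, 79, 79, 77, 77, 79]
top mouth [288.9154 205.6153] upper edge [285.3052 205.3754] ring [278.6043 208.507 ] head [280.4707 207.8486]
t 10.13 pos [0.5688 0.0109 0.2243] F [ 0.6  0.  -2.3] M [-0.55 -0.07 -0.02] w 0.0294
q [-0.2748  0.3997  1.4278  0.4946  1.5047 -0.4021]
R [[-0.024612680377590318, 0.9989294503477751, 0.0391684719196726], [0.49904817801179113, 0.04622646268499002, -0.8653404128842849], [-0.8662246429118383, -0.0017513924531142866, -0.49965167930942955]]
```

View pics/top6.png

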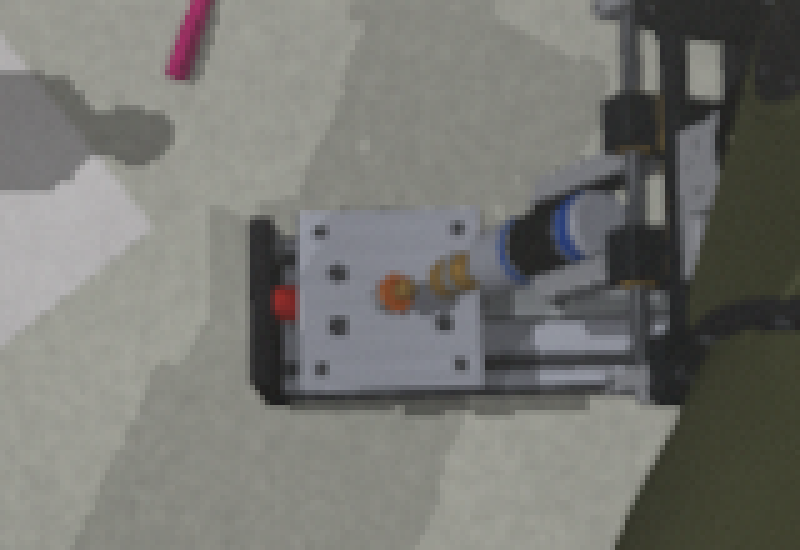

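Wrist, side and top agree that the coupler sits ~2.3 mm to −x of the nipple line and ~1 mm low. I'm correcting that and closing to ~12 mm.

>>> {"method": "jog_arm", "body": {"rows": [0.0014, 0.0032, -0.005, 0, 0, 0, 1, 0, 0.0032, -0.005, 0, 0, 0, 1, 0, 0.0032, -0.005, 0, 0, 0, 1, 0, 0.0032, -0.0054, 0, 0, 0, 1, 0, 0, 0, 0, 0, 0, 1, 0, 0, 0, 0, 0, 0, 1, 0, 0, 0, 0, 0, 0, 1]}}

```text
time_s: 10.72
ee_pos: [0.5705, 0.0228, 0.2038]
eef_rot: [-3.138, 1.047, 1.619]
force: [0.8, 0.7, -3.7]
grip_width: 0.0292
```

```bash
cat > look.py <<'E'
import sys
from h import *
o,R=st(); T=o['ee_pos']; n=-R[:,0]
from station import ctrl
k=sys.argv[1]
m=T-.0954*n; foot=np.array([.5655,.090,.090])
r=foot+.024*n-m; print('pred tip-mouth ty,tz,-n',r@R[:,1],r@R[:,2],-r@n)
for s in ['wrist','side','top']:
    p,d=ctrl.camera(s); M=ctrl.camera_model(s); np.savez(f'pics/{s}{k}.npz',p=p,d=d,**M); K,E=M['K'],M['extrinsics']; w=cloud(d,K,E)
    a=lambda P:proj(P,K,E).round(2)
    print(s,'mouth',a(m),'ctop',a(m+.028*n),'upper edge',a(m-.0095*R[:,2]),'ring',a(foot+.010*n),'ringtop',a(foot+.01*n-.0095*R[:,2]),'head',a(foot+.02*n),'tip',a(foot+.024*n))
    h=a(foot+.024*n); u,v=int(h[0]),int(h[1])
    sc,hh,ww=(12,22,30) if s=='wrist' else (12,22,30)
    cv2.imwrite(f'pics/{s}{k}c.png',cv2.resize(p[v-hh:v+hh,u-ww:u+ww,::-1],None,fx=sc,fy=sc,interpolation=cv2.INTER_CUBIC)); print('crop',u-ww,v-hh,sc)
    Z=(np.nan_to_num(w[...,2])*1000).round(0).astype(int)
    if s=='wrist':
        for c in (317,319,321,323): print(c,Z[174:204,c].tolist())
        for r_ in range(182,202,2): print(r_,Z[r_,306:336].tolist())
    else:
        for r_ in range(v-14,v+10,1): print(r_,u-12,Z[r_,u-12:u+14].tolist())
E
python3 look.py 7
```

```text
t 10.72 pos [0.5705 0.0228 0.2038] F [ 0.8  0.7 -3.7] M [-0.51 -0.12 -0.  ] w 0.0292
q [-0.2545  0.4156  1.4547  0.5009  1.4576 -0.4045]
R [[-0.024267981987807802, 0.9989755428467519, 0.03819594015437955], [0.49934989638120914, 0.04521242094058596, -0.865219924630014], [-0.8660604748135752, -0.0019240027881413102, -0.49993554802489903]]
pred tip-mouth ty,tz,-n -0.001744474024675797 -0.0014354557958619985 0.012818809033014873
wrist mouth [318.91 204.45] ctop [318.89 212.99] upper edge [318.92 194.97] ring [317.29 196.35] ringtop [317.28 187.59] head [317.23 198.7 ] tip [317.2  199.69]
crop 287 177 12
317 [81, 81, 82, 81, 81, 81, 82, 82, 83, 82, 82, 81, 82, 105, 104, 105, 104, 104, 101, 130, 132, 136, 141, 144, 145, 148, 174, 176, 179, 181]
319 [81, 81, 83, 81, 81, 81, 81, 81, 82, 81, 81, 82, 82, 106, 105, 104, 102, 103, 103, 131, 133, 136, 141, 145, 145, 148, 173, 174, 178, 181]
321 [81, 81, 82, 81, 81, 82, 81, 82, 81, 83, 82, 82, 83, 104, 104, 103, 103, 102, 101, 130, 133, 136, 141, 145, 145, 148, 174, 176, 179, 181]
323 [81, 82, 82, 81, 82, 82, 81, 83, 82, 82, 81, 83, 81, 82, 104, 1
[... 6694 characters left out ...]
8, 80, 76, 77, 77, 80]
211 269 [78, 79, 78, 75, 75, 78, 74, 90, 92, 94, 100, 97, 98, 77, 73, 79, 76, 78, 81, 80, 83, 79, 82, 77, 76, 82]
212 269 [76, 79, 77, 80, 77, 82, 74, 80, 80, 82, 75, 78, 78, 80, 79, 81, 0, 79, 79, 86, 85, 86, 77, 76, 75, 79]
213 269 [77, 79, 80, 80, 75, 81, 76, 80, 81, 77, 78, 73, 83, 79, 83, 77, 78, 77, 78, 80, 85, 87, 80, 78, 82, 75]
214 269 [83, 80, 79, 76, 80, 79, 78, 77, 77, 81, 82, 76, 80, 76, 80, 82, 82, 79, 79, 87, 80, 85, 81, 74, 79, 77]
215 269 [80, 84, 79, 72, 80, 76, 78, 79, 83, 77, 77, 79, 74, 80, 80, 82, 78, 83, 79, 83, 79, 80, 78, 79, 79, 80]
216 269 [78, 77, 82, 79, 77, 76, 80, 84, 73, 81, 75, 78, 81, 75, 82, 80, 81, 80, 76, 77, 78, 84, 77, 82, 76, 80]
```

View pics/wrist7c.png

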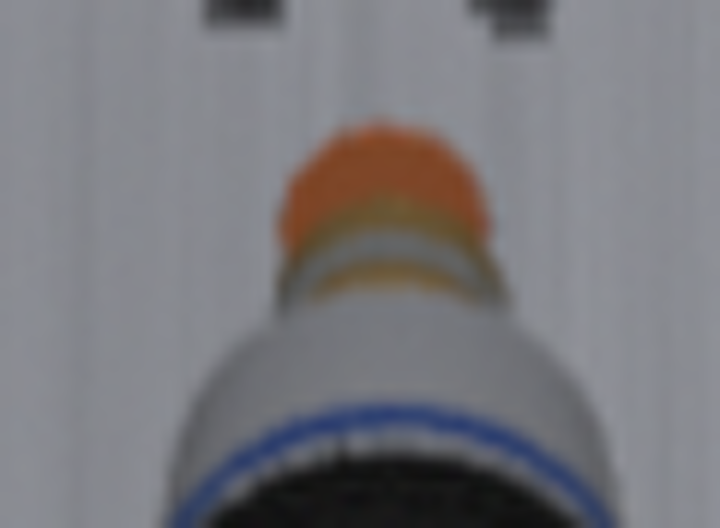

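View pics/side7c.png

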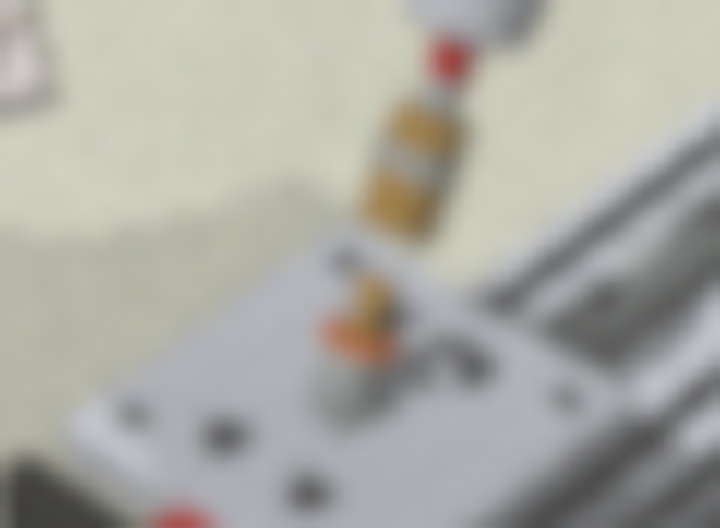

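View pics/top7c.png

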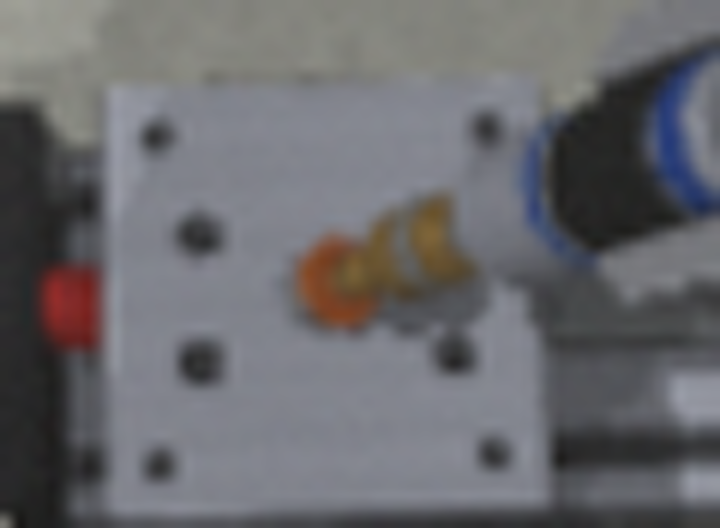

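The coupler is now in line within ~1 mm (wrist: coupler centre 319.2, ring centre 318.5; small residual shift applied). Advancing along the nipple axis.

>>> {"method": "jog_arm", "body": {"rows": [-0.0008, 0.0007, 0.0004, 0, 0, 0, 1, -0.0001, 0.0015, -0.0026, 0, 0, 0, 1, -0.0001, 0.0015, -0.0026, 0, 0, 0, 1, -0.0001, 0.0015, -0.0026, 0, 0, 0, 1, 0, 0.0015, -0.0026, 0, 0, 0, 1, -0.0001, 0.0015, -0.0026, 0, 0, 0, 1, 0, 0, 0, 0, 0, 0, 1, 0, 0, 0, 0, 0, 0, 1], "squeeze": 60}}

```text
time_s: 11.53
ee_pos: [0.5692, 0.0311, 0.1909]
eef_rot: [-3.137, 1.047, 1.62]
force: [0.0, -0.4, -2.2]
grip_width: 0.0296
```

```bash
python3 look.py 8 | grep -E "^(t |pred|wrist|side|top|crop)"
```

```text
t 11.53 pos [0.5692 0.0311 0.1909] F [ 0.  -0.4 -2.2] M [-0.58 -0.14 -0.05] w 0.0296
pred tip-mouth ty,tz,-n -0.0007513468389555236 -0.0006322228006946534 -0.002564291393762771
wrist mouth [318.87 204.49] ctop [318.84 213.03] upper edge [318.87 195.02] ring [318.13 200.85] ringtop [318.13 191.7 ] head [318.1  203.48] tip [318.09 204.58]
crop 288 182 12
side mouth [305.43 211.44] ctop [308.78 201.78] upper edge [303.13 211.71] ring [304.13 215.5 ] ringtop [301.83 215.79] head [305.32 212.08] tip [305.79 210.71]
crop 275 188 12
top mouth [280.97 207.47] ctop [286.35 205.58] upper edge [277.43 207.24] ring [278.61 208.51] ringtop [275.08 208.29] head [280.47 207.86] tip [281.23 207.59]
crop 251 185 12
```

View pics/side8c.png

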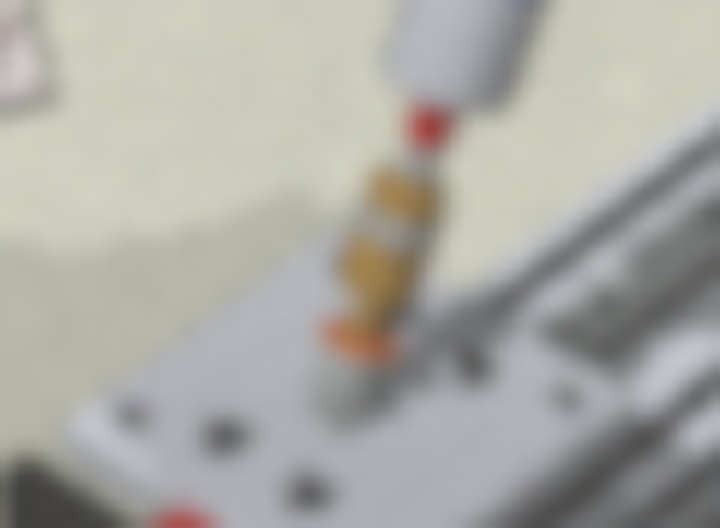

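View pics/top8c.png

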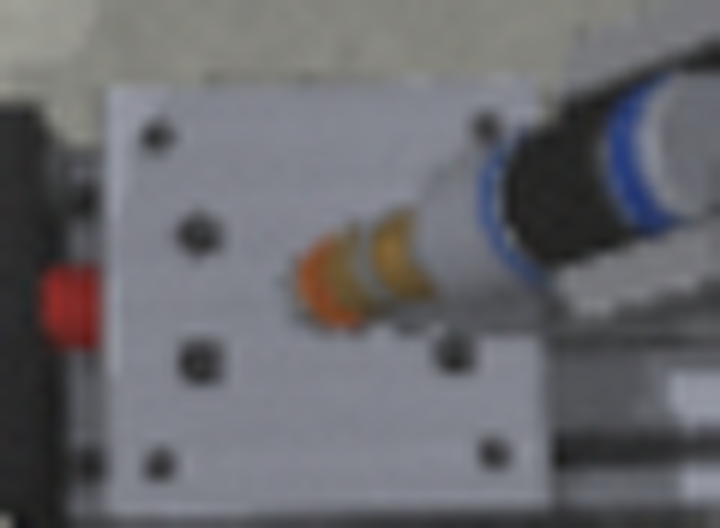

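View pics/wrist8c.png

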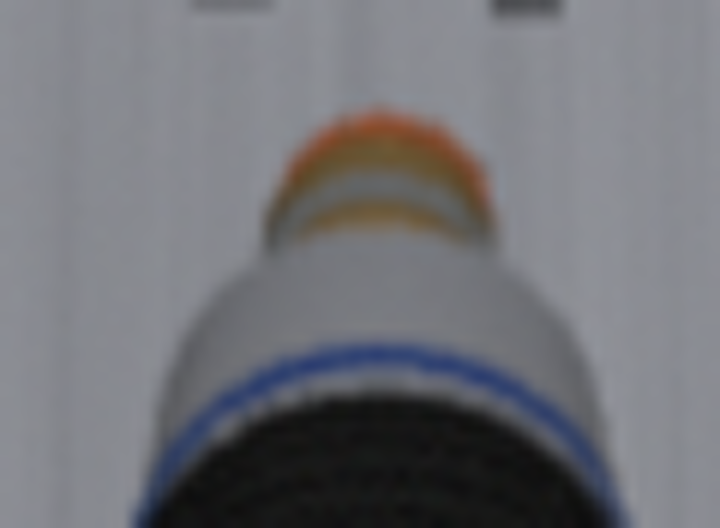

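Coupler mouth is over the tip with all three views aligned (side crop: coupler (370,300) → ring (358,343) on one line). Pressing on.

>>> {"method": "jog_arm", "body": {"rows": [0.0003, 0.001, -0.0017, 0, 0, 0, 1, -0.0001, 0.001, -0.0017, 0, 0, 0, 1, 0, 0.001, -0.0017, 0, 0, 0, 1, -0.0001, 0.001, -0.0017, 0, 0, 0, 1, 0, 0, 0, 0, 0, 0, 1]}}

```text
time_s: 12.1
ee_pos: [0.5691, 0.0352, 0.1836]
eef_rot: [-3.136, 1.047, 1.621]
force: [0.8, -1.1, -4.9]
grip_width: 0.0287
```

>>> {"method": "jog_arm", "body": {"rows": [0, 0.001, -0.0017, 0, 0, 0, 1, -0.0001, 0.001, -0.0017, 0, 0, 0, 1, 0, 0, 0, 0, 0, 0, 1]}}

```text
time_s: 12.35
ee_pos: [0.5693, 0.0369, 0.181]
eef_rot: [-3.138, 1.048, 1.619]
force: [-0.1, -4.5, 2.1]
grip_width: 0.0294
```

```bash
python3 look.py 9 | grep -E "^(t |pred|wrist|side|top|crop)"
```

```text
t 12.35 pos [0.5693 0.0369 0.181 ] F [-0.1 -4.5  2.1] M [-0.99  0.17  0.16] w 0.0294
pred tip-mouth ty,tz,-n -0.0012666526353415912 -0.0006370101262310589 -0.013996171349085169
wrist mouth [318.95 204.5 ] ctop [318.92 213.04] upper edge [318.95 195.02] ring [317.65 203.87] ringtop [317.64 194.38] head [317.59 206.7 ] tip [317.57 207.9 ]
crop 287 185 12
side mouth [303.94 215.26] ctop [307.27 205.66] upper edge [301.64 215.55] ring [304.14 215.5 ] ringtop [301.83 215.79] head [305.32 212.08] tip [305.8  210.71]
crop 275 188 12
top mouth [278.83 208.01] ctop [284.12 206.16] upper edge [275.3  207.79] ring [278.6  208.51] ringtop [275.08 208.29] head [280.47 207.86] tip [281.22 207.6 ]
crop 251 185 12
```

View pics/side9c.png

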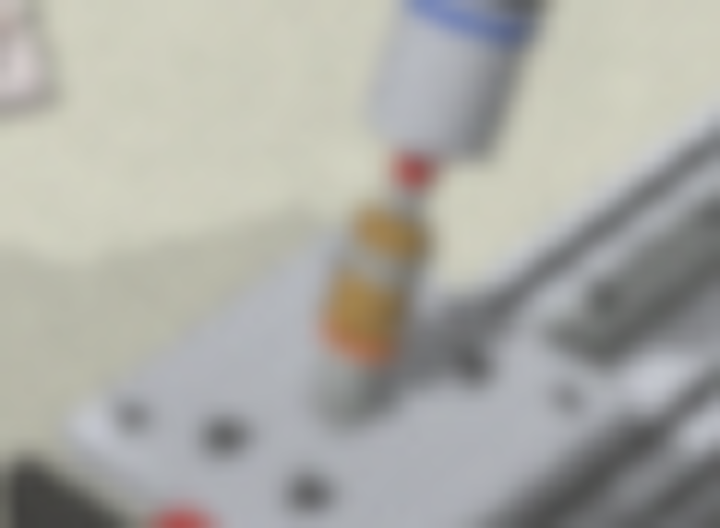

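>>> {"method": "jog_arm", "body": {"rows": [0, 0.001, -0.0017, 0, 0, 0, 1, -0.0001, 0.001, -0.0017, 0, 0, 0, 1, 0, 0, 0, 0, 0, 0, 1]}}

```text
time_s: 12.75
ee_pos: [0.5693, 0.0388, 0.1778]
eef_rot: [-3.139, 1.048, 1.618]
force: [-1.7, -6.9, 5.5]
grip_width: 0.0292
```

>>> {"method": "jog_arm", "body": {"rows": [0, 0.001, -0.0017, 0, 0, 0, 1, -0.0001, 0.001, -0.0017, 0, 0, 0, 1, 0, 0, 0, 0, 0, 0, 1]}}

```text
time_s: 13.0
ee_pos: [0.5693, 0.0406, 0.1747]
eef_rot: [-3.14, 1.048, 1.617]
force: [-2.7, -8.9, 9.1]
grip_width: 0.0292
```

```bash
python3 look.py 10 | grep -E "^(t |pred|wrist|side|top|crop)"
```

```text
t 13.0 pos [0.5693 0.0406 0.1747] F [-2.7 -8.9  9.1] M [-1.1   0.51  0.37] w 0.0292
pred tip-mouth ty,tz,-n -0.0014951998485487011 -0.000599582447929829 -0.021239073958288373
wrist mouth [318.98 204.5 ] ctop [318.95 213.05] upper edge [318.99 195.03] ring [317.4  205.95] ringtop [317.39 196.23] head [317.33 208.93] tip [317.31 210.19]
crop 287 188 12
side mouth [303.02 217.68] ctop [306.34 208.12] upper edge [300.71 217.99] ring [304.14 215.5 ] ringtop [301.83 215.79] head [305.32 212.09] tip [305.8  210.72]
crop 275 188 12
top mouth [277.48 208.39] ctop [282.71 206.56] upper edge [273.96 208.17] ring [278.6  208.52] ringtop [275.07 208.3 ] head [280.47 207.87] tip [281.22 207.61]
crop 251 185 12
```

View pics/side10c.png

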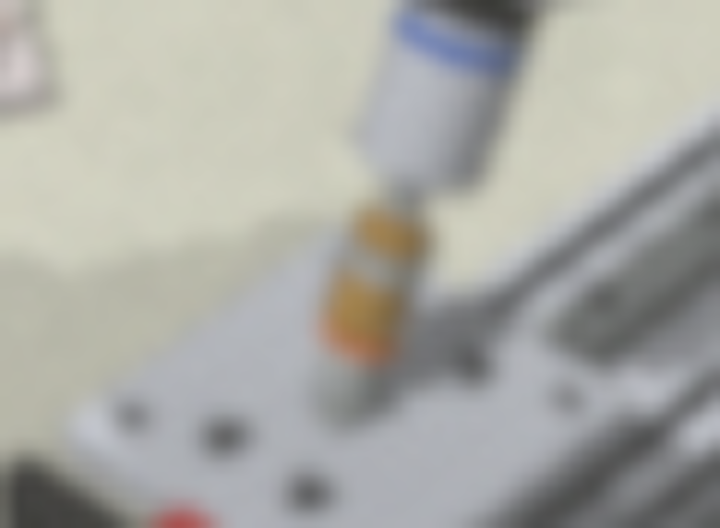

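View pics/top10c.png

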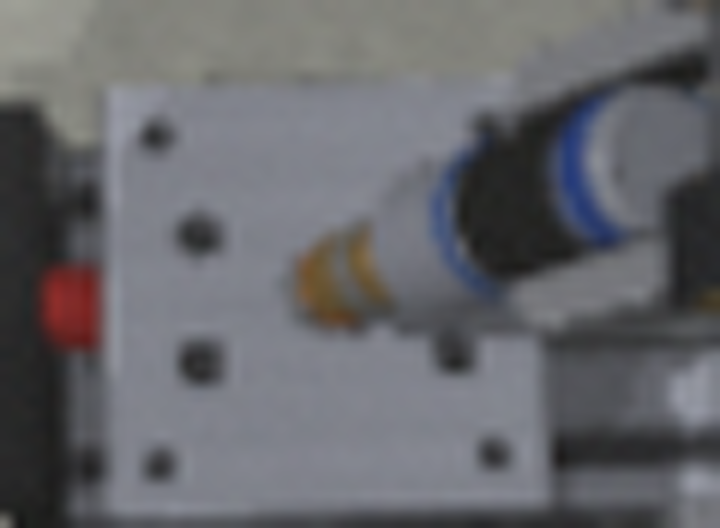

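Red band is nearly gone; the coupler travelled ~24.6 mm along the axis since view 7 (expected 24.8 for seated). Relieving the slight side load and pressing the last bit.

>>> {"method": "jog_arm", "body": {"rows": [-0.0006, 0.0005, -0.0009, 0, 0, 0, 1, -0.0004, 0.0005, -0.0009, 0, 0, 0, 1, 0, 0, 0, 0, 0, 0, 1]}}

```text
time_s: 13.4
ee_pos: [0.5689, 0.0414, 0.1735]
eef_rot: [3.14, 1.048, 1.613]
force: [0.6, -8.1, 9.0]
grip_width: 0.0293
```

```bash
python3 look.py 11 | grep -E "^(t |q|pred|crop)"
```

```text
t 13.4 pos [0.5689 0.0414 0.1735] F [ 0.6 -8.1  9. ] M [-1.01 -0.16 -0.01] w 0.0293
q [-0.2244  0.4326  1.5043  0.5122  1.3825 -0.4124]
pred tip-mouth ty,tz,-n -0.0012909402411131188 -0.0005729125845201016 -0.022755280744053207
crop 287 188 12
crop 275 188 12
crop 251 185 12
```

View pics/side11c.png

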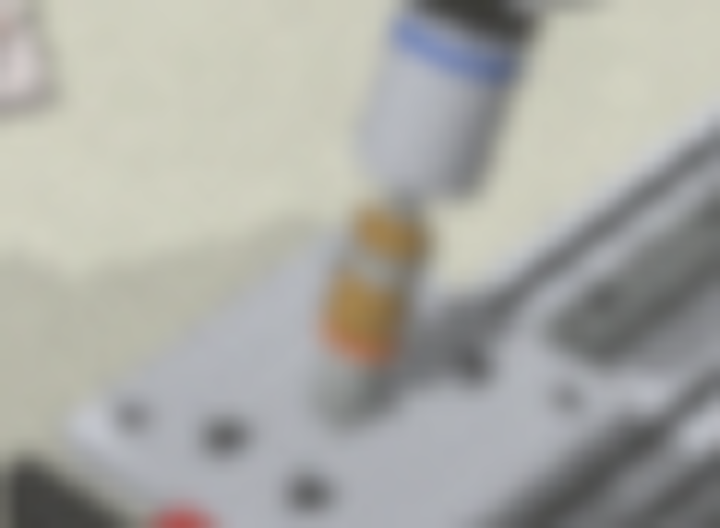

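>>> {"method": "jog_arm", "body": {"rows": [0, 0.0004, -0.0007, 0, 0, 0, 1, 0, 0, 0, 0, 0, 0, 1, 0, 0, 0, 0, 0, 0, 1]}}

```text
time_s: 13.8
ee_pos: [0.5689, 0.0417, 0.1729]
eef_rot: [3.14, 1.048, 1.613]
force: [-0.5, -8.2, 10.6]
grip_width: 0.0292
```

>>> {"method": "jog_arm", "body": {"rows": [0, 0.0004, -0.0007, 0, 0, 0, 1, 0, 0, 0, 0, 0, 0, 1, 0, 0, 0, 0, 0, 0, 1]}}

```text
time_s: 14.05
ee_pos: [0.5689, 0.0419, 0.1725]
eef_rot: [3.139, 1.048, 1.613]
force: [-0.2, -10.7, 11.9]
grip_width: 0.0291
```

>>> {"method": "jog_arm", "body": {"rows": [0, 0, 0, 0, 0, 0, 1, 0, 0, 0, 0, 0, 0, 1, 0, 0, 0, 0, 0, 0, 1, 0, 0, 0, 0, 0, 0, 1]}}

```text
time_s: 14.38
ee_pos: [0.5689, 0.042, 0.1725]
eef_rot: [3.139, 1.048, 1.613]
force: [-1.1, -9.9, 11.3]
grip_width: 0.0295
```

```bash
python3 look.py 12 | grep -E "^(t |q|pred|crop)"
python3 - <<'E'
from h import *
a=load('pics/wrist12.npz');cv2.imwrite('pics/wrist12.png',a[0][:,:,::-1])
t=load('pics/top12.npz')[0];s=load('pics/side12.npz')[0]
cv2.imwrite('pics/top12.png',t[:,:,::-1])
s0,s1=load('pics/side7.npz')[0],s
# coupler template shift side7 -> side12, barrel shift
for nm,(x0,x1,y0,y1) in {'coupler':(303,317,195,209),'barrel':(306,324,176,193)}.items():
    T=cv2.resize(s0[y0:y1,x0:x1],None,fx=8,fy=8,interpolation=cv2.INTER_CUBIC)
    S=cv2.resize(s1[y0-2:y1+18,x0-14:x1+6],None,fx=8,fy=8,interpolation=cv2.INTER_CUBIC)
    r=cv2.matchTemplate(S,T,cv2.TM_CCOEFF_NORMED);_,v,_,l=cv2.minMaxLoc(r);print(nm,v,l[0]/8-14,l[1]/8-2,'mm along n by rows',(l[1]/8-2)/.346)
E
```

```text
t 14.38 pos [0.5689 0.042  0.1725] F [-1.1 -9.9 11.3] M [-1.03  0.12  0.19] w 0.0295
q [-0.2233  0.4333  1.5055  0.5126  1.3799 -0.4128]
pred tip-mouth ty,tz,-n -0.0014139078465841707 -0.0005628473091496436 -0.023904744803651994
crop 287 189 12
crop 275 188 12
crop 251 185 12
coupler 0.6497626304626465 3.75 -2.0 mm along n by rows -5.780346820809249
barrel 0.8139277696609497 -4.5 13.375 mm along n by rows 38.65606936416185
```

View pics/side12c.png

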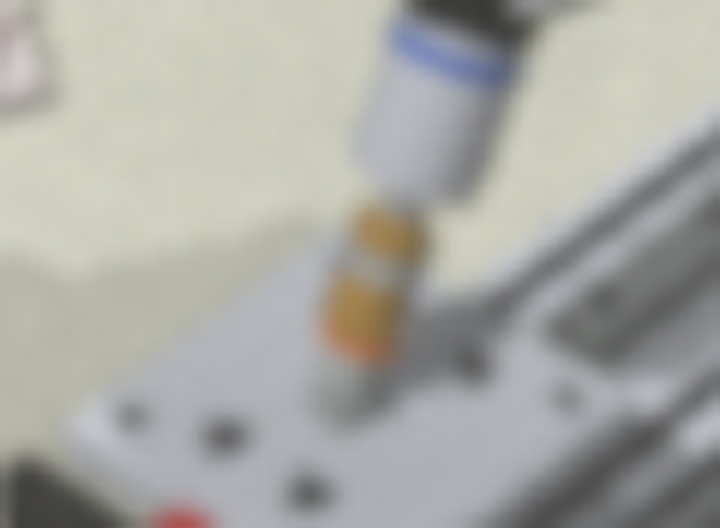

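View pics/wrist12.png

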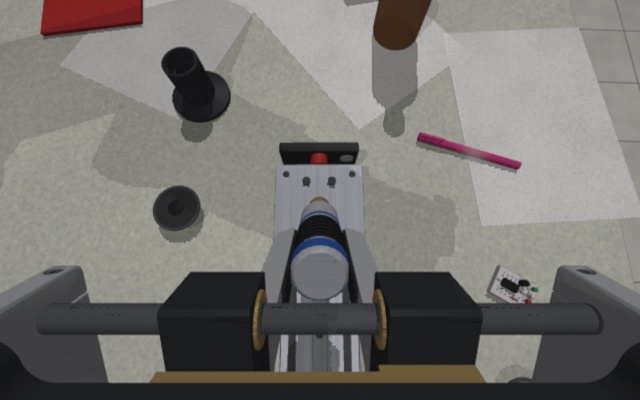

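View pics/top12.png

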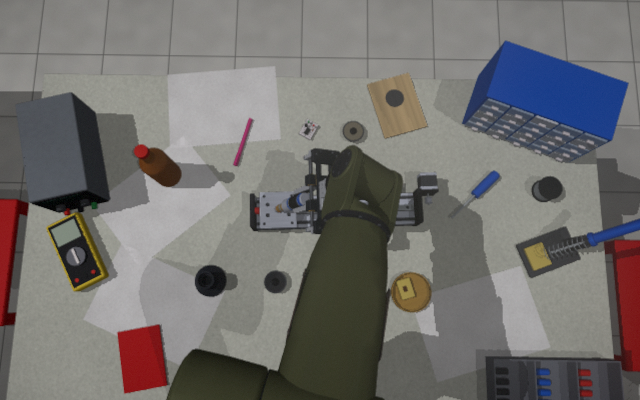

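Side view: red band gone and the coupler sits on the orange ring. Wrist and top: the plate is on the bumper and the bystanders haven't moved. The steady push is ~17 N along the axis. Handing in.

```bash
python3 -c "
from station import ctrl
print(ctrl.hand_in())
from h import st; st()"
```

```text
the job is handed in; nothing more can be done
None
the job is handed in; nothing more can be done
```

I handed the job in at about 14.5 s, with the gun still held and pressed onto the nipple and the carriage on its bumper. `hand_in()` gave no verdict, so what follows is from my own checks.

- **Carriage:** I pushed it by its rear edge with shut fingers until the force rose to about 19 N. In the last wrist view its plate is against the red bumper, and the gun's push keeps it there.
- **Gun:** I gripped the barrel from above, lifted it straight out of the holder, tilted it 30° and lined it up using all three cameras. Then I pressed it along the nipple axis with a 60 N grip setting.
- **Coupler:** In the side view it sits on the orange ring. It moved about 24.6 mm along the axis, against 24.8 mm expected when fully seated. The push went well past the 6 N needed to snap it on. I did not tug it back to test the snap.
- **Nose:** The red band has vanished into the barrel. The steady push is about 17 N along the axis, and I estimate the nose has gone in 11–12 mm.
- **Other things on the table:** They look unmoved in the last top view.

**Disagreements in the checks:**
- The wrist and side views differed by about 1–2 mm on sideways alignment in one direction. I used a value in between, and the coupler went on with little side force.
- A final automatic image match failed on the coupler. It worked on the barrel only at low confidence, so I relied on viewing the pictures and on the forces.

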